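# Put the degreased spacers under cover

### The job

On this electronics bench, take the grey lid off the sunken parts dish by raising one edge first while its opposite edge stays down at the dish, and lay it flat, right way up, on the black rubber mat. Then tip every brass spacer out of its steel cup over the collar into the dish (they are degreased: do not pinch them with the fingers), standing each cup upright on the bench again. Finally, with all spacers in the dish, put the lid back level and centred on it, and leave the other things on the bench where they are.

Things in the scene. Friction and masses are not known exactly. Their poses are not given: they have to be found in the camera images.
- dish (a point): Centre of the mouth of the fixed shallow black parts dish, at the height of its rim, 32 mm above the bench; z up. Dish outside diameter 88 mm, inside 82 mm, inner floor 21 mm below the rim. It sits sunk in a round aluminium holder; the ring-shaped gap between dish and collar is 18 mm wide and 24 mm deep: a spacer landing there is lost.
- lid_rib (a point): Centre of the finger rib on top of the dish's round grey lid (loose, about 45 g, 103 mm diameter). Rib 44 mm long along the lid's own x, 10 mm thick (y), 18 mm high; this point is 9 mm above the lid's flat top and 20 mm above the skirt's lower edge. z points up out of the lid. Closed, this point is 12 mm above the dish rim.
- mat_top (a point): Centre of the top of a square black rubber mat fixed to the bench, 140 x 140 x 3 mm, at one side of the holder: the lid's resting place. With the lid flat on it the rib centre is 20 mm above this point. z up.
- cup0_tab (a point): Grip point on the flat upright steel tab of cup 0. The tab sticks out radially along the cup's own x, 36 to 74 mm from the cup's axis, 10 mm thick (y), 15 to 47 mm above the cup's underside. This point: 60 mm from the axis, 31 mm above the underside. z is the cup's axis, up when standing. At the start the tab points roughly away from the robot.
- cup0_bottom (a point): Centre of the underside of loose steel cup 0 (80 g, all alike), at bench height when it stands; same axes as its tab. An open cone: underside diameter 40 mm, mouth 76 mm, 40 mm high, inner floor 5 mm up, wall 2.5 mm leaning outwards 24 degrees, polished: friction about 0.22 with a spacer.
- spacer0_center (a point): Centre of a plain round brass spacer, 12 mm diameter, 12 mm long, 12 g, z along its length. At the start it stands in cup 0, or is absent (that cup is then empty and needs nothing).
- cup1_tab (a point): Grip point on the flat upright steel tab of cup 1. The tab sticks out radially along the cup's own x, 36 to 74 mm from the cup's axis, 10 mm thick (y), 15 to 47 mm above the cup's underside. This point: 60 mm from the axis, 31 mm above the underside. z is the cup's axis, up when standing. At the start the tab points roughly away from the robot.
- cup1_bottom (a point): Centre of the underside of loose steel cup 1 (80 g, all alike), at bench height when it stands; same axes as its tab. An open cone: underside diameter 40 mm, mouth 76 mm, 40 mm high, inner floor 5 mm up, wall 2.5 mm leaning outwards 24 degrees, polished: friction about 0.22 with a spacer.
- spacer1_center (a point): Centre of a plain round brass spacer, 12 mm diameter, 12 mm long, 12 g, z along its length. At the start it stands in cup 1, or is absent (that cup is then empty and needs nothing).
- cup2_tab (a point): Grip point on the flat upright steel tab of cup 2. The tab sticks out radially along the cup's own x, 36 to 74 mm from the cup's axis, 10 mm thick (y), 15 to 47 mm above the cup's underside. This point: 60 mm from the axis, 31 mm above the underside. z is the cup's axis, up when standing. At the start the tab points roughly away from the robot.
- cup2_bottom (a point): Centre of the underside of loose steel cup 2 (80 g, all alike), at bench height when it stands; same axes as its tab. An open cone: underside diameter 40 mm, mouth 76 mm, 40 mm high, inner floor 5 mm up, wall 2.5 mm leaning outwards 24 degrees, polished: friction about 0.22 with a spacer.
- spacer2_center (a point): Centre of a plain round brass spacer, 12 mm diameter, 12 mm long, 12 g, z along its length. At the start it stands in cup 2, or is absent (that cup is then empty and needs nothing).
- meter: Bystander: yellow multimeter lying on the bench, 85 x 170 x 36 mm; origin at centre of underside.
- spool: Bystander: small metal solder spool, 52 mm diameter, 35 mm high; origin at centre of underside.
- driver: Bystander: red-handled screwdriver lying on the bench, 160 mm long.
- board: Bystander: green circuit board with components, 120 x 150 mm, up to 24 mm high; origin at centre of underside.
- collar_top (a point): Centre of the raised round collar of the fixed aluminium holder, at the height of the collar's top, 46 mm above the bench, 14 mm above the dish rim. Collar 140 mm outside and 124 mm inside diameter, all round the dish.
- lid_skirt (a point): Centre of the lid at the lower edge of its skirt. The lid's flat top is 3 mm thick, its underside rests on the dish rim; the skirt reaches 8 mm below that underside, inside diameter 97 mm, so 4.5 mm play all round the dish.

How it is judged:
On the way, in this order (a step that is already met when the one before it is completed fails the run):
1. one edge of the lid is raised (lid tilted more than 0.13 rad) while its opposite edge is still down at the dish (rib centre less than 11 mm above where it was when closed) (angle between lid_rib's own z axis and vertical above 0.13 rad and z of lid_rib in the frame of dish below 0.023 m and horizontal distance between lid_rib and dish below 0.02 m), for 0.1 s.
2. the lid lies flat and right way up on the rubber mat, wholly on it, released (horizontal distance between lid_rib and mat_top below 0.04 m and angle between lid_rib's own z axis and vertical below 0.06 rad and z of lid_rib in the frame of mat_top below 0.024 m and contact force between the fingers and lid below 0.1 N), for 0.3 s.
3. all spacers lie in the dish, the lid still on its mat (horizontal distance between each of spacer0_center, spacer1_center, spacer2_center and dish below 0.041 m and z of each of spacer0_center, spacer1_center, spacer2_center in the frame of dish below 0 m and horizontal distance between lid_rib and mat_top below 0.06 m), for 0.3 s.
At the end, for the whole second after the job is handed in: Every spacer is in the dish, below its rim; the lid sits level on the dish, skirt over the rim, within 5 mm of centred; all three cups stand upright on the bench, clear of the holder (horizontal distance between each of spacer0_center, spacer1_center, spacer2_center and dish below 0.041 m and z of each of spacer0_center, spacer1_center, spacer2_center in the frame of dish below 0 m and horizontal distance between lid_rib and dish below 0.005 m and angle between lid_rib's own z axis and vertical below 0.05 rad and z of lid_rib in the frame of dish between 0.008 and 0.0145 m and angle between each of cup0_bottom, cup1_bottom, cup2_bottom's own z axis and vertical below 0.1 rad and height (world z) of cup0_bottom between -0.006 and 0.006 m and horizontal distance between each of cup0_bottom, cup1_bottom, cup2_bottom and dish above 0.09 m and height (world z) of cup1_bottom between -0.006 and 0.006 m and height (world z) of cup2_bottom between -0.006 and 0.006 m); the robot touches nothing.
It fails at once if a spacer is pinched by the fingers (over 4 N) (contact force between the fingers and spacer0 above 4 N or contact force between the fingers and spacer1 above 4 N or contact force between the fingers and spacer2 above 4 N).
It fails at once if a bystander is moved more than 30 mm (distance of any of meter, spool, driver, board from where it was at the start of the episode above 0.03 m).
Of spacer0, spacer1, spacer2 only 2 to 3 are there at a start; the rules pass over those that are not, and their reading is None.
At some moment in a run one of cup0, cup1, cup2 may be knocked a few centimetres aside while the robot is not near it.
It also fails if it takes over 210 s, if anything falls off the work surface, if the arm or the gripper's body presses on something with over 40 N, if the wrist force passes 120 N, or if a joint passes its speed limit or range.

### The arm

A 6-joint arm with a two-finger parallel gripper is mounted at the origin on the work surface. World frame = base frame: x ahead of the robot, y to its left, z up, the work surface at z = 0. Lengths are in m, angles in rad, forces in N, time in s.
With the tool pointing down it reaches from about 0.275 to 0.825 m from the base axis. Payload 5.2 kg.
Tool frame: the origin (TCP) lies midway between the tips of the shut fingers; the grasp point (between the pads) lies 19 mm behind it (r.grasp_offset is the z of the grasp point in the tool frame, in m); z points along the fingers, y is the line along which they close (so a half turn about z gives the same grasp; the last joint's range is limited). The gripper opens to 93 mm and grips with 3 to 60 N. Pads are 15 mm wide; open, the fingers measure 128 mm over their backs; the gripper's body (75 mm by 188 mm) begins 65 mm behind the grasp point.
Start: joints at [-0.203, 0.259, 1.535, -0, 1.348, -0.203], TCP at [0.55, 0, 0.219] pointing down, gripper open.
Joint ranges: [-3.14, 3.14], [-0.91, 2.08], [0.19, 2.58], [-1.22, 4.36], [0.22, 2.71], [-3.12, 3.12]. Speed limits (rad/s): [2.57, 2.57, 3.14, 3.14, 3.14, 3.14].

### API

Orientations are given as a unit quaternion [w, x, y, z].
In Python, from bench import r gives the robot as it stands. The module is installed in compiled form; this text tells all that it offers.
- The arm moves only by the shell command python3 -m inch 'ROWS'. ROWS is a JSON object of lists of equal length, an entry for each row: "linear": the shift along the tool's x, y, z in cm, a list of three; "roll": the turn about the tool's z in rad; "grip": the closure, from 0 (fully open) to 1 (shut). A call has 1 to 20 rows; each row is the pose to reach, as a shift and turn from the pose commanded when the call began, along the tool's axes at that moment; what a row does not reach only later rows make up. A row lasts 1/12 s, in which the tool goes at most 41.7 mm and 7.16 degrees, less where a joint would pass 70% of its speed; a pose out of reach is approached as far as the arm can. A call with a gripper value outside its range is refused whole. The fingers move at their own pace and stop on an object; the grip force is fixed at half the most. Time passes only in rows, so rows that repeat a pose let the fingers close. It gives the time, the measured TCP pose, the force, the opening and the grip force at its end, in the units of the state.
- r.get_state(): the state, without advancing time (a new reading comes with each control period).
- r.snapshot(name): name is "scene" or "side" or "wrist"; returns the picture (384x512x3 uint8, blue, green, red); there is no depth.
- r.calibration(name): a dict with "fx", "fy", "cx", "cy" (pixels), "R" (3x3) and "t" (3): a world point X has camera coordinates R X + t; the wrist camera has in their place "T_tool_cam" (4x4, takes a point from camera to tool coordinates, whose origin is the TCP and whose axes are the flange's). Camera axes: x right, y down, z forward; pixel columns grow to the right and rows downward; lengths in m; the calibration is good to about 2 mm. A picture is of the moment at which its call begins: read the wrist's pose just before it. calibration takes no time and is no camera call.
- r.finish_job(): hands the job in; it is judged then, once.
The state is a dict: "clock": time; "q": joint angles; "qd": joint speeds; "effort": joint torques, N m; "ee_pos": TCP position; "eef_rot": TCP orientation; "ft_force": force on the tool from outside, world axes, zero at the start; "moment": the same for the moment, N m; "opening": opening from 0.0 (shut) to 1.0 (fully open); "grip_force": force on a finger pad.
Only numpy, scipy, OpenCV 4.12 (cv2) and the standard library are available. Lean on these libraries where they do the work, as an engineer would, in place of code of your own. Each camera call takes 0.05 s, during which the arm holds its last target. There are 200 camera calls.

## Working session

There is one attempt and no reset: what is moved stays moved. The work goes in short steps, Python scripts to look and compute and a shell command to move; the robot and the scene stay as the last step left them, time stands still between calls to the robot, and variables do not carry over. Pictures are saved under pics/ and viewed, at most 14 in all, crops included, and the job is handed in when it is done.

```bash
ls; mkdir -p pics
cat > h.py <<'E'
import cv2,numpy as np
from scipy.spatial.transform import Rotation as Ro
from bench import r
def snap(cam,name):
    s=r.get_state(); im=np.array(r.snapshot(cam)); cv2.imwrite(f'pics/{name}.png',im); return im,s
def cam(name,s=None):
    c=r.calibration(name); K=np.array([[c['fx'],0,c['cx']],[0,c['fy'],c['cy']],[0,0,1]])
    if 'R' in c: R=np.array(c['R']); t=np.array(c['t'])
    else:
        T=np.array(c['T_tool_cam']); W=np.eye(4); q=s['eef_rot']; W[:3,:3]=Ro.from_quat([q[1],q[2],q[3],q[0]]).as_matrix(); W[:3,3]=s['ee_pos']
        M=np.linalg.inv(W@T); R=M[:3,:3]; t=M[:3,3]
    return K,R,t
def ray(uv,C):
    K,R,t=C; d=R.T@np.linalg.inv(K)@np.array([uv[0],uv[1],1.]); return -R.T@t,d
def onplane(uv,C,z):
    o,d=ray(uv,C); return o+d*(z-o[2])/d[2]
def proj(X,C):
    K,R,t=C; p=K@(R@np.array(X)+t); return p[:2]/p[2]
def tool(s):
    q=s['eef_rot']; return Ro.from_quat([q[1],q[2],q[3],q[0]]).as_matrix()
E
python3 - <<'E'
from h import *
s=r.get_state(); print(s); print(tool(s).round(3), r.grasp_offset)
a,_=snap('scene','scene0'); b,_=snap('side','side0'); c,_=snap('wrist','wrist0')
for n in('scene','side'):
    K,R,t=cam(n); print(n,K[0,0],(-R.T@t).round(3),R.round(2).tolist())
print(r.calibration('wrist'))
E
```

```text
pics
{'clock': 0.0, 'q': array([-2.02818955e-01,  2.59330811e-01,  1.53607957e+00, -2.61673924e-06,
        1.34801397e+00, -2.02803345e-01]), 'qd': array([-2.17789000e-03,  1.16154958e-03,  1.16067359e-05,  3.93936276e-04,
        8.98935695e-05, -7.33961669e-04]), 'effort': array([ 2.41929010e-04, -4.37298238e+01, -2.84004611e+01,  7.19661056e-02,
        4.11791797e-02, -1.14769305e-04]), 'ee_pos': array([5.49446903e-01, 1.25838074e-04, 2.17825693e-01]), 'eef_rot': array([-7.64071923e-04,  7.07111799e-01,  7.07101171e-01, -5.04953549e-04]), 'ft_force': array([1.17882017, 0.60572766, 0.06834525]), 'moment': array([ 0.03578085,  0.04632979, -0.00800489]), 'grip_force': 0.0, 'opening': 0.9995795752271378}
[[ 0.     1.    -0.002]
 [ 1.    -0.     0.   ]
 [ 0.    -0.002 -1.   ]] -0.0188
scene 377.83673589804874 [0.953 0.48  0.927] [[-0.78, 0.62, -0.01], [0.51, 0.64, -0.58], [-0.35, -0.45, -0.82]]
side 425.32705854217414 [0.494 0.795 0.58 ] [[-0.99, -0.11, 0.02], [-0.08, 0.55, -0.83], [0.08, -0.83, -0.56]]
{'fx': 300.94775522751667, 'fy': 300.94775522751667, 'cx': 257.75538242807806, 'cy': 191.15374625442047, 'T_tool_cam': array([[-1.81467673e-03, -9.54538599e-01, -2.98081818e-01,
         8.33467356e-02],
       [ 9.99998040e-01, -1.49633347e-03, -1.29617137e-03,
        -4.12148259e-04],
       [ 7.91215802e-04, -2.98083586e-01,  9.54539444e-01,
        -1.66522185e-01],
       [ 0.00000000e+00,  0.00000000e+00,  0.00000000e+00,
         1.00000000e+00]])}
```

View pics/scene0.png

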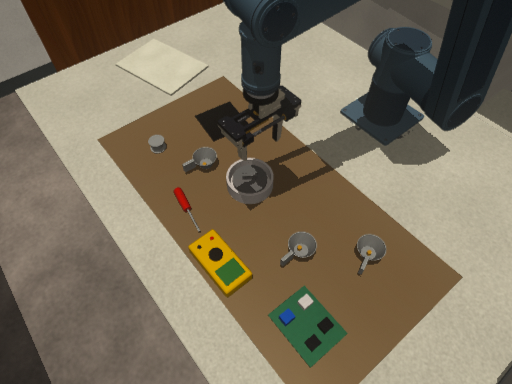

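View pics/side0.png

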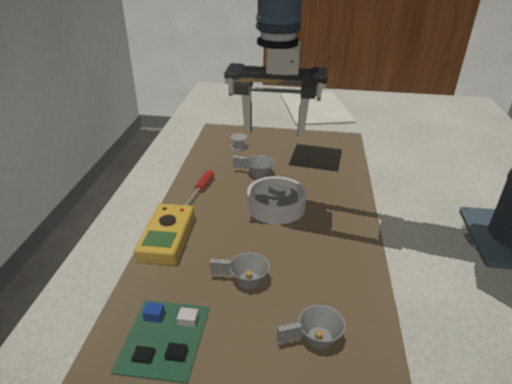

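The pictures show the holder at scene (250,181) and side (277,195), and the mat at scene (220,120) and side (317,157). The cups are at scene (205,158), (302,244) and (371,247); the last two show brass inside. I'll localise these roughly and zoom in.

Run:
```python
from h import *
A=cam('scene');B=cam('side')
for n,p,q,z in [('collar',(250,175),(277,190),.046),('mat',(220,120),(317,157),.003),('cupA',(205,156),(260,163),.04),('cupB',(302,243),(250,266),.04),('cupC',(371,246),(321,324),.04),
 ('tabA',(189,166),(240,162),.04),('tabB',(287,258),(221,267),.04),('tabC',(364,265),(290,333),.04),('rib',(250,172),(276,186),.05),('meter',(220,262),(168,232),.03),('spool',(157,141),(239,137),.035),('driver',(187,210),(200,186),.01),('board',(308,325),(165,342),.01)]:
    print(n,onplane(p,A,z).round(3),onplane(q,B,z).round(3))
a=cv2.imread('pics/scene0.png');b=cv2.imread('pics/side0.png')
x=np.vstack([np.hstack([cv2.resize(a[100:260,150:350],(400,300),interpolation=2),cv2.resize(a[200:290,270:400],(400,300),interpolation=2)]),
 np.hstack([cv2.resize(b[140:230,220:350],(400,300),interpolation=2),cv2.resize(b[240:360,200:360],(400,300),interpolation=2)])])
cv2.imwrite('pics/c1.png',x)
```

```text
collar [ 0.539 -0.053  0.046] [ 0.539 -0.057  0.046]
mat [ 0.45  -0.33   0.003] [ 0.441 -0.323  0.003]
cupA [ 0.597 -0.2    0.04 ] [ 0.595 -0.194  0.04 ]
cupB [0.57  0.204 0.04 ] [0.569 0.206 0.04 ]
cupC [0.436 0.322 0.04 ] [0.438 0.327 0.04 ]
tabA [ 0.657 -0.198  0.04 ] [ 0.648 -0.192  0.04 ]
tabB [0.628 0.211 0.04 ] [0.622 0.216 0.04 ]
tabC [0.491 0.347 0.04 ] [0.486 0.351 0.04 ]
rib [ 0.534 -0.059  0.05 ] [ 0.542 -0.068  0.05 ]
meter [0.766 0.109 0.03 ] [0.754 0.115 0.03 ]
spool [ 0.679 -0.352  0.035] [ 0.676 -0.355  0.035]
driver [ 0.741 -0.089  0.01 ] [ 0.738 -0.106  0.01 ]
board [0.694 0.362 0.01 ] [0.685 0.37  0.01 ]
```

View pics/c1.png

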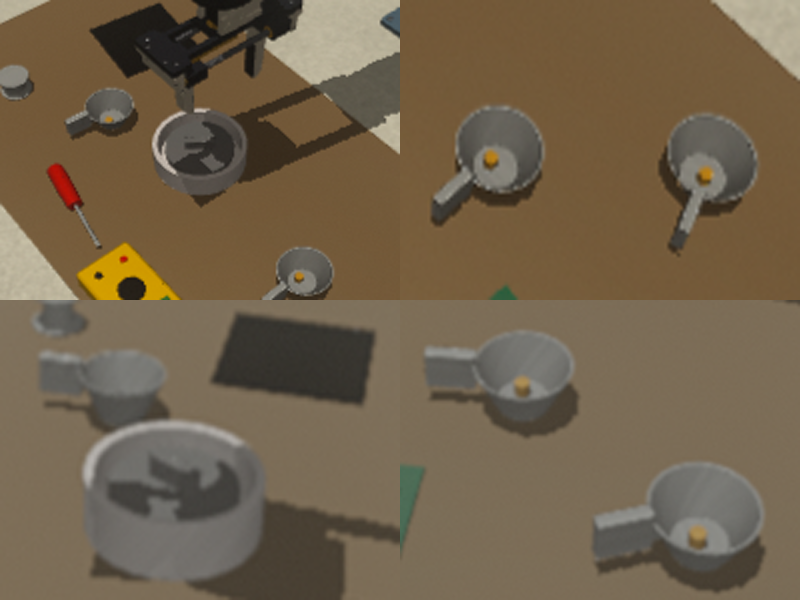

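All three cups hold a spacer. The moves only shift the tool and turn it about its own axis, so I'll test how the arm behaves at the edge of its reach, high up and clear of everything.

```bash
python3 -m inch '{"linear":[[0,0,-10],[0,0,-10],[0,0,-10],[0,60,-10],[0,60,-10],[0,60,-10],[0,60,-10],[0,60,-10],[0,60,-10],[0,60,-10],[0,60,-10],[0,60,-10],[0,60,-10],[0,60,-10]],"roll":[0,0,0,0,0,0,0,0,0,0,0,0,0,0],"grip":[0,0,0,0,0,0,0,0,0,0,0,0,0,0]}'
python3 -c "
from h import *
s=r.get_state();print(s['q'].round(3),s['ee_pos'],tool(s).round(3))"
```

```text
clock: 1.32
ee_pos: [0.8764, -0.0003, 0.2691]
eef_rot: [0.012, 0.707, 0.707, 0.012]
ft_force: [0.0, -0.2, 0.7]
opening: 0.999
grip_force: 0.0
[-0.129  0.974  0.188  0.005  1.946 -0.127] [ 8.76407236e-01 -2.81744415e-04  2.69058509e-01] [[ 0.     0.999  0.034]
 [ 1.    -0.     0.   ]
 [ 0.     0.034 -0.999]]
```

```bash
python3 -m inch '{"linear":[[0,-4,0],[0,-8,0],[0,-12,0],[0,-16,0],[0,-16,0]],"roll":[0,0,0,0,0],"grip":[0,0,0,0,0]}'
python3 -c "
from h import *
s=r.get_state();print(s['q'].round(3),s['ee_pos'],tool(s).round(3))"
```

```text
clock: 1.73
ee_pos: [0.7141, -0.0001, 0.2691]
eef_rot: [0.015, 0.707, 0.707, 0.014]
ft_force: [2.0, 0.1, 0.8]
opening: 0.998
grip_force: 0.0
[-0.159  0.515  1.034  0.005  1.552 -0.159] [ 7.14133867e-01 -9.31242746e-05  2.69093766e-01] [[-0.     0.999  0.04 ]
 [ 1.     0.    -0.001]
 [-0.001  0.04  -0.999]]
```

The commanded tilt stays after a push past reach, so tilt can be built up. An inward tilt is what pouring needs, so I'll test a push at the inner limit.

```bash
python3 -m inch '{"linear":[[0,-80,0],[0,-80,0],[0,-80,0],[0,-80,0],[0,-80,0],[0,-80,0],[0,-80,0],[0,-80,0],[0,-80,0],[0,-80,0],[0,-80,0],[0,-80,0],[0,-80,0],[0,-80,0],[0,-80,0],[0,-80,0]],"roll":[0,0,0,0,0,0,0,0,0,0,0,0,0,0,0,0],"grip":[0,0,0,0,0,0,0,0,0,0,0,0,0,0,0,0]}'
python3 -c "
from h import *
s=r.get_state();print(s['q'].round(3),s['ee_pos'],tool(s).round(3))"
python3 -m inch '{"linear":[[0,-80,0],[0,-80,0],[0,-80,0],[0,-80,0]],"roll":[0,0,0,0],"grip":[0,0,0,0]}'
python3 -c "
from h import *
s=r.get_state();print(s['q'].round(3),s['ee_pos'],tool(s).round(3))"
```

```text
clock: 3.07
ee_pos: [0.1351, -0.0126, 0.2524]
eef_rot: [0.015, 0.707, 0.707, 0.008]
ft_force: [-0.2, -2.0, 0.6]
opening: 0.998
grip_force: 0.0
[-1.183 -0.779  2.17   0.026  1.728 -1.18 ] [ 0.13508886 -0.01264185  0.25236683] [[-0.001  0.999  0.032]
 [ 1.     0.002 -0.011]
 [-0.011  0.032 -0.999]]
clock: 3.4
ee_pos: [0.1066, -0.0293, 0.2517]
eef_rot: [0.001, 0.707, 0.707, -0.002]
ft_force: [0.7, -0.1, 0.2]
opening: 0.996
grip_force: 0.0
[-1.784e+00 -9.050e-01  2.180e+00 -1.000e-03  1.863e+00 -1.785e+00] [ 0.10657342 -0.02933825  0.25171452] [[-0.001  1.    -0.002]
 [ 1.     0.001 -0.004]
 [-0.004 -0.002 -1.   ]]
```

```bash
python3 -m inch '{"linear":[[3,30,0],[3,30,0],[3,30,0],[3,30,0],[3,30,0],[3,30,0],[3,30,0],[3,30,0],[3,30,0],[3,30,15],[3,30,15],[3,30,15],[3,30,15]],"roll":[0,0,0,0,0,0,0,0,0,0,0,0,0],"grip":[0,0,0,0,0,0,0,0,0,0,0,0,0]}'
python3 -c "
from h import *
s=r.get_state();print(s['q'].round(3),s['ee_pos'],tool(s).round(3))"
python3 -m inch '{"linear":[[0,-50,0],[0,-50,0],[0,-50,0],[0,-50,0],[0,-50,0],[0,-50,0],[0,-50,0]],"roll":[0,0,0,0,0,0,0],"grip":[0,0,0,0,0,0,0]}'
python3 -c "
from h import *
s=r.get_state();print(s['q'].round(3),s['ee_pos'],tool(s).round(3))"
python3 -m inch '{"linear":[[0,-50,0],[0,-50,0],[0,-50,0],[0,-50,0]],"roll":[0,0,0,0],"grip":[0,0,0,0]}'
python3 -c "
from h import *
s=r.get_state();print(s['q'].round(3),s['ee_pos'],tool(s).round(3))"
```

```text
clock: 4.48
ee_pos: [0.392, -0.0006, 0.1253]
eef_rot: [0.002, 0.706, 0.708, 0.004]
ft_force: [0.5, 0.3, 0.4]
opening: 1.0
grip_force: 0.0
[-0.293  0.061  2.027  0.006  1.046 -0.298] [ 0.39203015 -0.00061141  0.12526215] [[-0.002  1.     0.008]
 [ 1.     0.002  0.003]
 [ 0.003  0.008 -1.   ]]
clock: 5.07
ee_pos: [0.1392, -0.0075, 0.1284]
eef_rot: [0.001, 0.706, 0.708, 0.001]
ft_force: [-0.5, -0.4, 0.8]
opening: 0.998
grip_force: 0.0
[-9.830e-01 -6.390e-01  2.439e+00  2.000e-03  1.339e+00 -9.880e-01] [ 0.13917329 -0.00751867  0.12844169] [[-0.004  1.     0.003]
 [ 1.     0.004 -0.001]
 [-0.001  0.003 -1.   ]]
clock: 5.4
ee_pos: [0.1035, -0.023, 0.1337]
eef_rot: [-0.005, 0.706, 0.708, -0.008]
ft_force: [-1.1, -1.0, -0.9]
opening: 1.0
grip_force: 0.0
[-1.585 -0.858  2.453 -0.019  1.542 -1.587] [ 0.10351051 -0.02303874  0.13372197] [[-0.003  1.    -0.019]
 [ 1.     0.003 -0.004]
 [-0.004 -0.019 -1.   ]]
```

Tilt barely builds at the inner limit but does build outward. The plan is:
1. With the tool vertical, turn each cup so its tab faces the robot.
2. Build up about 50° of outward tilt.
3. Pour with the roll.

First I'll look at the rib, going over the dish.

```bash
python3 -m inch '{"linear":[[0,10,-6],[0,10,-6],[0,10,-6],[0,43,-12],[0,43,-12],[0,43,-12],[0,43,-12],[0,43,-12],[0,43,-12],[0,43,-12],[-6,43,-12],[-6,43,-12],[-6,43,-12],[-6,43,-12]],"roll":[0,0,0,0,0,0,0,0,0,0,0,0,0,0],"grip":[0,0,0,0,0,0,0,0,0,0,0,0,0,0]}'
python3 - <<'E'
from h import *
im,s=snap('wrist','w1'); C=cam('wrist',s); print(s['ee_pos'].round(4),tool(s).round(3).tolist(),proj([.539,-.055,.044],C))
cv2.imwrite('pics/w1c.png',cv2.resize(im,(768,576)))
E
```

```text
clock: 6.57
ee_pos: [0.5304, -0.0786, 0.2454]
eef_rot: [-0.005, 0.706, 0.708, -0.003]
ft_force: [-0.5, -0.2, 0.0]
opening: 0.998
grip_force: 0.0
[ 0.5304 -0.0786  0.2454] [[-0.003, 1.0, -0.012], [1.0, 0.003, 0.003], [0.003, -0.012, -1.0]] [267.44281779 148.72526104]
```

View pics/w1c.png

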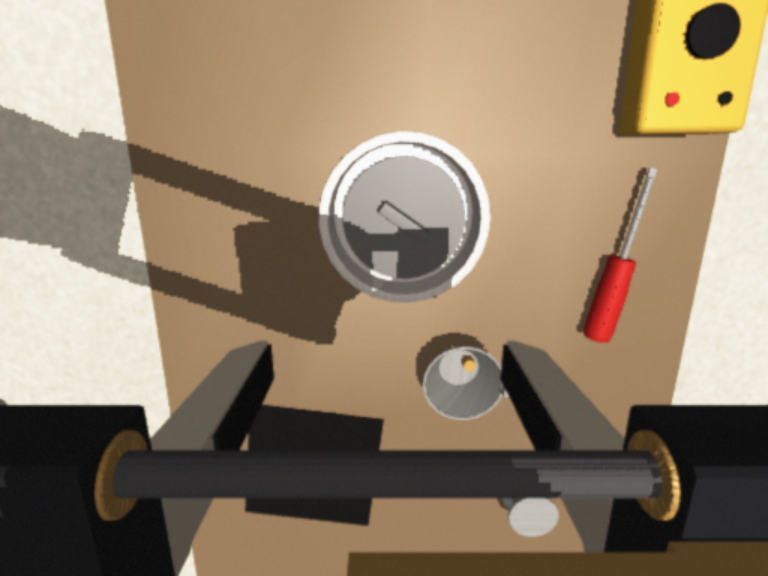

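The wrist picture (at 1.5x scale) shows the collar centred at (404,216) and the rib running from about (380,206) to (428,234). Cup A's mouth is at (463,383).

Run:
```python
from h import *
s=r.get_state(); C=cam('wrist',s)
f=lambda u,v,z: onplane((u/1.5,v/1.5),C,z)
print('collar',f(404,216,.046)); a,b=f(380,206,.053),f(428,234,.053); print('rib',(a+b)/2,b-a,np.degrees(np.arctan2(*(b-a)[1::-1])),np.linalg.norm(b-a))
print('mat',(f(252,404,.003)+f(383,420,.003)+f(368,525,.003)+f(246,510,.003))/4)
print('cupA',f(463,383,.04))
```

```text
collar [ 0.54998137 -0.05300634  0.046     ]
rib [ 0.54996021 -0.0552565   0.053     ] [ 0.03847696 -0.02234003  0.        ] -30.13979325529258 0.044492168454235356
mat [ 0.45474486 -0.33148743  0.003     ]
cupA [ 0.6063142  -0.20802753  0.04      ]
```

```bash
python3 -m inch '{"linear":[[2.4,1.5,9],[2.4,1.5,9],[2.4,1.5,9],[2.4,1.5,9],[2.4,1.5,9],[2.4,1.5,9],[2.4,1.5,9],[2.4,1.5,9],[2.4,1.5,9],[2.4,1.5,9],[2.4,1.5,9],[2.4,1.5,9]],"roll":[-1.05,-1.05,-1.05,-1.05,-1.05,-1.05,-1.05,-1.05,-1.05,-1.05,-1.05,-1.05],"grip":[0.3,0.3,0.3,0.3,0.3,0.3,0.3,0.3,0.3,0.3,0.3,0.3]}'
python3 - <<'E'
from h import *
im,s=snap('wrist','w2'); C=cam('wrist',s); print(s['q'].round(3),s['opening'],s['ee_pos'].round(4),tool(s).round(3).tolist(),proj([.55,-.055,.053],C))
cv2.imwrite('pics/w2c.png',cv2.resize(im,(768,576)))
E
```

```text
clock: 7.62
ee_pos: [0.541, -0.0536, 0.1534]
eef_rot: [-0.008, 0.257, 0.966, 0.0]
ft_force: [-0.2, -0.8, 0.0]
opening: 0.704
grip_force: 0.0
[-0.304  0.31   1.632 -0.     1.216 -1.354] 0.7043293721386611 [ 0.541  -0.0536  0.1534] [[-0.867, 0.498, -0.015], [0.498, 0.867, 0.005], [0.016, -0.004, -1.0]] [262.24043347 202.08260079]
```

View pics/w2c.png

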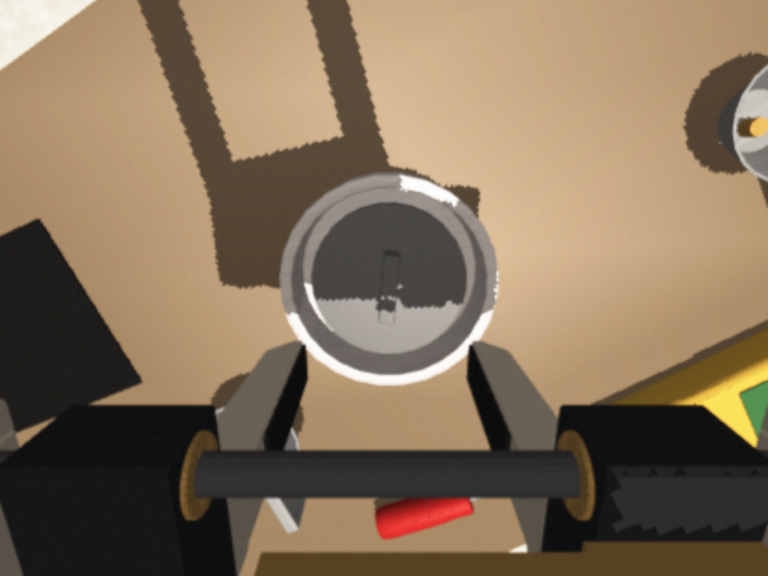

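The rib now runs nearly straight up the picture, from (391,251) to (386,323). The collar is centred at (389,279) at 1.5x scale.

Run:
```python
from h import *
s=r.get_state(); C=cam('wrist',s); T=tool(s); p=s['ee_pos']
f=lambda u,v,z: onplane((u/1.5,v/1.5),C,z)
c=f(389,279,.046);a,b=f(391,251,.053),f(386,323,.053); m=(a+b)/2
print('collar',c,'rib',m,np.degrees(np.arctan2(*(b-a)[1::-1])),np.linalg.norm(b-a)); print('tool shift to rib cm',(T.T@(m-p)*100).round(2),'collar',(T.T@(c-p)*100).round(2))
```

```text
collar [ 0.53629778 -0.05035263  0.046     ] rib [ 0.53937371 -0.05252795  0.053     ] -33.666314707454745 0.04657002961944317
tool shift to rib cm [-0.    0.05 10.01] collar [ 0.36  0.09 10.71]
```

```bash
python3 -m inch '{"linear":[[0,0,4],[0,0,8],[0,0,9.5],[0,0,11.4],[0,0,11.4],[0,0,11.4],[0,0,11.4],[0,0,11.4],[0,0,11.4],[0,0,11.4],[0,0,11.4],[0,0,11.4]],"roll":[0,0,0,0,0,0,0,0,0,0,0,0],"grip":[0.6,0.6,0.6,0.6,0.6,0.6,1,1,1,1,1,1]}'
python3 -m inch '{"linear":[[0,0,0],[0,0,0],[0,0,0],[0,0,0],[0,0,0],[0,0,0],[0,0,0],[0,0,0],[0,0,0],[0,0,0],[0,0,-4],[0,0,-9],[0,0,-9],[0,0,-9]],"roll":[0,-0.12,-0.24,-0.36,-0.48,-0.52,-0.52,-0.52,-0.52,-0.52,-0.52,-0.52,-0.52,-0.52],"grip":[1,1,1,1,1,1,1,0.7,0.6,0.6,0.5,0.3,0,0]}'
python3 - <<'E'
from h import *
im,s=snap('wrist','w3'); C=cam('wrist',s); print(s['q'].round(3),s['opening'],s['ee_pos'].round(4),tool(s).round(3).tolist())
E
```

```text
clock: 8.67
ee_pos: [0.5383, -0.0527, 0.0384]
eef_rot: [-0.009, 0.257, 0.966, 0.0]
ft_force: [-0.5, 0.0, 2.2]
opening: 0.104
grip_force: 29.9
clock: 9.83
ee_pos: [0.5423, -0.0539, 0.1315]
eef_rot: [-0.006, -0.0, 1.0, 0.002]
ft_force: [-0.1, 0.6, 0.1]
opening: 0.557
grip_force: 0.0
[-0.304  0.331  1.66  -0.     1.162 -1.875] 0.5573885648935042 [ 0.5423 -0.0539  0.1315] [[-1.0, -0.0, -0.011], [-0.001, 1.0, 0.003], [0.011, 0.003, -1.0]]
```

View pics/w3.png

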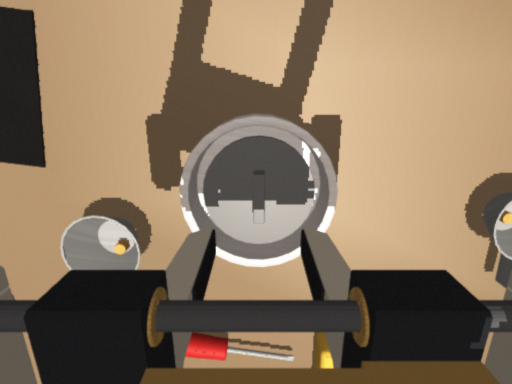

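The rib is now along world x. Cup A is at pixel (100,248). Next I grip cup A's tab (tool x = −X, tool y = +Y).

```bash
python3 -m inch '{"linear":[[-2.5,-3,0],[-5,-6,0],[-7.5,-9,0],[-10,-12,0],[-11.3,-14.1,0],[-11.3,-14.1,0],[-11.3,-14.1,4],[-11.3,-14.1,8],[-11.3,-14.1,10],[-11.3,-14.1,11.6],[-11.3,-14.1,11.6],[-11.3,-14.1,11.6]],"roll":[0,0,0,0,0,0,0,0,0,0,0,0],"grip":[0,0,0,0,0,0,0,0,0,0,0,0]}'
python3 - <<'E'
from h import *
im,s=snap('wrist','w4'); im2,_=snap('side','s4'); print(s['q'].round(3),s['ee_pos'].round(4))
cv2.imwrite('pics/v4.png',np.hstack([cv2.resize(im[100:384],(450,333)),cv2.resize(im2[100:260,190:350],(340,333))]))
E
```

```text
clock: 10.88
ee_pos: [0.6488, -0.192, 0.0068]
eef_rot: [-0.012, -0.001, 1.0, 0.004]
ft_force: [-0.4, -0.0, -0.0]
opening: 0.999
grip_force: 0.0
[-0.451  0.681  1.408 -0.003  1.076 -2.021] [ 0.6488 -0.192   0.0068]
```

View pics/v4.png

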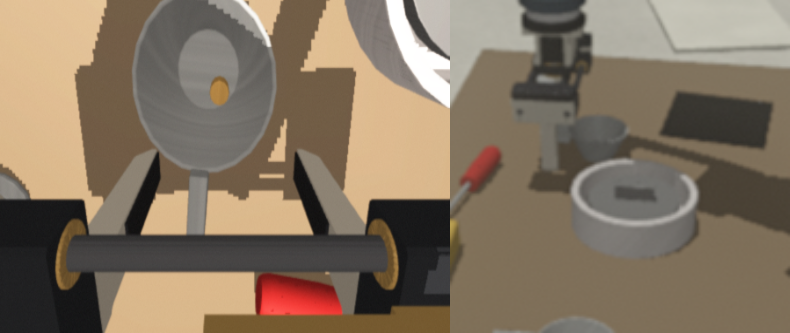

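The tab is between the fingers and the spacer is standing. I close, lift, turn the cup half round, and set it down with its tab toward the robot.

```bash
python3 -m inch '{"linear":[[0,0,0],[0,0,0],[0,0,0],[0,0,0],[0,0,0],[0,0,-1],[0,0,-2.5],[0,0,-4],[0,0,-5.5],[0,0,-6.5]],"roll":[0,0,0,0,0,0,0,0,0,0],"grip":[1,1,1,1,1,1,1,1,1,1]}'
python3 -m inch '{"linear":[[0,0,0],[0,0,0],[0,0,0],[0,0,0],[0,0,0],[0,0,0],[0,0,0],[0,0,0],[0,0,0],[0,0,0],[0,0,0],[1,-0.3,0],[2,-0.6,0],[3,-0.9,0],[4,-1.2,0],[5,-1.5,0],[6,-1.8,0],[7,-2.1,0],[8,-2.3,0],[9,-2.3,0]],"roll":[0.12,0.24,0.36,0.48,0.6,0.72,0.84,0.96,1.08,1.2,1.32,1.44,1.56,1.68,1.8,1.92,2.04,2.16,2.28,2.4],"grip":[1,1,1,1,1,1,1,1,1,1,1,1,1,1,1,1,1,1,1,1]}'
python3 -m inch '{"linear":[[0.7,0,0],[1.4,-1.2,0],[1.4,-1.2,0],[1.4,-1.2,0],[1.4,-1.2,0],[1.4,-1.2,0],[1.4,-1.2,0],[1.4,-1.2,0]],"roll":[0.12,0.24,0.36,0.48,0.6,0.72,0.74,0.74],"grip":[1,1,1,1,1,1,1,1]}'
python3 -c "
from h import *
s=r.get_state();print(s['q'].round(3),s['ee_pos'],tool(s).round(3))"
```

```text
clock: 11.82
ee_pos: [0.6527, -0.1941, 0.0766]
eef_rot: [-0.008, -0.001, 1.0, 0.002]
ft_force: [0.5, 0.0, 1.3]
opening: 0.33
grip_force: 0.0
clock: 13.48
ee_pos: [0.5616, -0.2173, 0.0762]
eef_rot: [-0.006, 0.933, 0.36, -0.007]
ft_force: [0.3, 0.5, 0.0]
opening: 0.008
grip_force: 0.0
clock: 14.15
ee_pos: [0.5642, -0.1986, 0.0761]
eef_rot: [-0.003, 1.0, 0.002, -0.009]
ft_force: [-0.6, -0.1, -0.8]
opening: 0.002
grip_force: 0.0
[-0.522  0.48   1.578 -0.005  1.102  1.046] [ 0.56422884 -0.19860033  0.07611465] [[ 1.     0.005 -0.018]
 [ 0.005 -1.     0.005]
 [-0.018 -0.006 -1.   ]]
```

The fingers need about 14 rows to close and I lifted too early, so cup A is still standing where it was. I'll repeat the grip from this roll.

```bash
python3 -m inch '{"linear":[[2,0,0],[4,0,0],[6,0,0],[8,0,0],[9.1,0,0],[9.1,0,0],[9.1,0,0],[9.1,0,0],[9.1,0,0],[9.1,0,0],[9.1,0,0],[9.1,0,3],[9.1,0,5.5],[9.1,0,6.4],[9.1,0,6.4]],"roll":[0,0,0,0,0,0,0,0,0,0,0,0,0,0,0],"grip":[0.3,0.3,0.3,0.3,0.3,0.3,0.3,0.3,0.3,0.3,0.3,0.3,0.3,0.3,0.3]}'
python3 -m inch '{"linear":[[0,0,0],[0,0,0],[0,0,0],[0,0,0],[0,0,0],[0,0,0],[0,0,0],[0,0,0],[0,0,0],[0,0,0],[0,0,0],[0,0,-1],[0,0,-2.5],[0,0,-4],[0,0,-5],[0,0,-6],[0,0,-6],[0,0,-6]],"roll":[0,0,0,0,0,0,0,0,0,0,0,0,0,0,0,0,0,0],"grip":[1,1,1,1,1,1,1,1,1,1,1,1,1,1,1,1,1,1]}'
python3 - <<'E'
from h import *
im,s=snap('side','s5'); im2,_=snap('wrist','w5');print(s['q'].round(3),s['ee_pos'].round(4))
cv2.imwrite('pics/v5.png',np.hstack([cv2.resize(im2[100:384],(450,333)),cv2.resize(im[100:260,190:350],(340,333))]))
E
```

```text
clock: 15.4
ee_pos: [0.6516, -0.197, 0.0072]
eef_rot: [-0.004, 1.0, 0.001, -0.012]
ft_force: [-1.0, -0.8, 0.0]
opening: 0.703
grip_force: 0.0
clock: 16.9
ee_pos: [0.6554, -0.1984, 0.0707]
eef_rot: [-0.003, 1.0, 0.001, -0.009]
ft_force: [-0.2, 0.5, -0.0]
opening: 0.104
grip_force: 30.0
[-0.455  0.623  1.34  -0.003  1.197  1.114] [ 0.6554 -0.1984  0.0707]
```

View pics/v5.png

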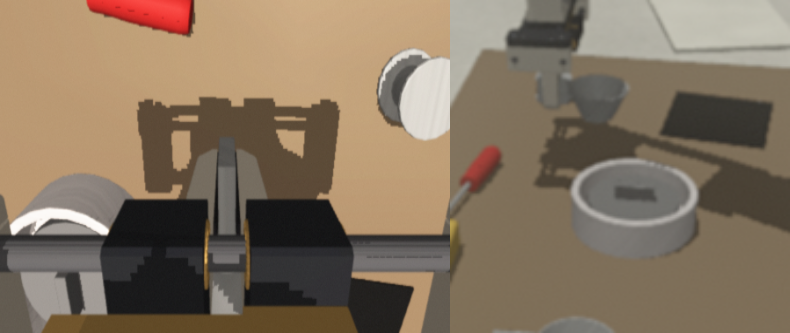

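```bash
python3 -m inch '{"linear":[[0,0,0],[0,0,0],[0,0,0],[0,0,0],[-0.5,0,0],[-1,0,0],[-2,0,0],[-3,0,0],[-4,0,0],[-5,0.2,0],[-6,0.4,0],[-7,0.6,0],[-8,0.8,0],[-9,1,0],[-10,1.2,0],[-10.7,1.4,0],[-11.2,1.6,0],[-11.5,1.7,0],[-11.5,1.7,0],[-11.5,1.7,0]],"roll":[-0.12,-0.24,-0.36,-0.48,-0.6,-0.72,-0.84,-0.96,-1.08,-1.2,-1.32,-1.44,-1.56,-1.68,-1.8,-1.92,-2.04,-2.16,-2.28,-2.4],"grip":[1,1,1,1,1,1,1,1,1,1,1,1,1,1,1,1,1,1,1,1]}'
python3 -m inch '{"linear":[[0,0,0],[0,0,0],[0,0,0],[0,0,0],[0,0,0],[0,0,0],[0,0,0],[0,0,1.5],[0,0,3],[0,0,4.5],[0,0,5.5],[0,0,6.2],[0,0,6.2],[0,0,6.3],[0,0,6.3],[0,0,6.3],[0,0,6.3],[0,0,6.3]],"roll":[-0.12,-0.24,-0.36,-0.48,-0.6,-0.72,-0.74,-0.74,-0.74,-0.74,-0.74,-0.74,-0.74,-0.74,-0.74,-0.74,-0.74,-0.74],"grip":[1,1,1,1,1,1,1,1,1,1,1,1,1,1,0.7,0.6,0.6,0.6]}'
python3 -m inch '{"linear":[[0,0,0],[0,0,0],[0,0,0],[0,0,-3],[0,0,-7],[0,0,-10]],"roll":[0,0,0,0,0,0],"grip":[0.5,0.5,0.5,0.5,0.4,0.3]}'
python3 - <<'E'
from h import *
im,s=snap('side','s6'); print(s['q'].round(3),s['ee_pos'].round(4),tool(s).round(3).tolist())
cv2.imwrite('pics/v6.png',cv2.resize(im[100:350,190:350],(480,600)))
E
```

```text
clock: 18.67
ee_pos: [0.5392, -0.2153, 0.0711]
eef_rot: [-0.011, 0.359, 0.933, -0.0]
ft_force: [-0.6, -0.1, -1.0]
opening: 0.106
grip_force: 30.0
clock: 20.17
ee_pos: [0.5393, -0.2154, 0.0095]
eef_rot: [-0.009, -0.0, 1.0, 0.003]
ft_force: [0.3, 0.2, -0.6]
opening: 0.342
grip_force: 0.0
clock: 20.67
ee_pos: [0.5409, -0.2159, 0.1109]
eef_rot: [-0.009, -0.001, 1.0, 0.003]
ft_force: [0.4, -0.1, -0.1]
opening: 0.6
grip_force: 0.0
[-0.568  0.418  1.583 -0.006  1.159 -2.137] [ 0.5409 -0.2159  0.1109] [[-1.0, -0.001, -0.018], [-0.001, 1.0, 0.006], [0.018, 0.006, -1.0]]
```

View pics/v6.png

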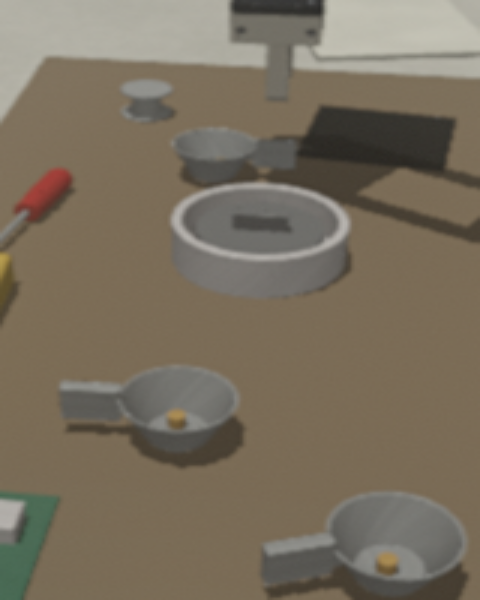

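Cup A now stands with its tab toward the robot, at (275,153) in the crop. On to cup B.

```bash
python3 -m inch '{"linear":[[0,2,-1],[-1,6,-1],[-2,10,-1],[-3,14,-1],[-4,18,-1],[-5,22,-1],[-6,26,-1],[-7,30,-1],[-8,34,-1],[-8.8,38,-1],[-8.8,41,-1],[-8.8,42.9,-1],[-8.8,42.9,-1],[-8.8,42.9,3],[-8.8,42.9,7],[-8.8,42.9,9],[-8.8,42.9,9.8],[-8.8,42.9,9.8]],"roll":[0,0,0,0,0,0,0,0,0,0,0,0,0,0,0,0,0,0],"grip":[0.2,0.2,0.2,0.2,0.2,0.2,0.2,0.2,0.2,0.2,0.2,0.2,0.2,0.2,0.2,0.2,0.2,0.2]}'
python3 -m inch '{"linear":[[0,0,0],[0,0,0],[0,0,0],[0,0,0],[0,0,0],[0,0,0],[0,0,0],[0,0,0],[0,0,0],[0,0,0],[0,0,0],[0,0,0],[0,0,0],[0,0,-1],[0,0,-2.5],[0,0,-4],[0,0,-5],[0,0,-6],[0,0,-6],[0,0,-6]],"roll":[0,0,0,0,0,0,0,0,0,0,0,0,0,0,0,0,0,0,0,0],"grip":[1,1,1,1,1,1,1,1,1,1,1,1,1,1,1,1,1,1,1,1]}'
python3 -c "
from h import *
s=r.get_state();print(s['q'].round(3),s['ee_pos'],s['opening'],tool(s).round(3))"
```

```text
clock: 22.22
ee_pos: [0.6249, 0.2126, 0.0093]
eef_rot: [-0.012, -0.0, 1.0, 0.002]
ft_force: [1.0, 0.1, 0.5]
opening: 0.798
grip_force: 0.0
clock: 23.88
ee_pos: [0.628, 0.2136, 0.0725]
eef_rot: [-0.009, -0.001, 1.0, 0.003]
ft_force: [0.3, -0.0, -0.7]
opening: 0.105
grip_force: 30.0
[ 0.155  0.584  1.405  0.009  1.168 -1.42 ] [0.62800673 0.21355632 0.07253673] 0.10468307505014282 [[-1.    -0.001 -0.017]
 [-0.001  1.     0.006]
 [ 0.017  0.006 -1.   ]]
```

```bash
python3 -m inch '{"linear":[[0,0,0],[0,0,0],[0,0,0],[0,0,0],[0.5,0,0],[1,0,0],[2,0,0],[3,0,0],[4,0,0],[5,0,0],[6,0,0],[7,0,0],[8,0,0],[9,0,0],[10,0,0],[10.5,0,0],[10.8,0,0],[10.8,0,0],[10.8,0,0],[10.8,0,0]],"roll":[0.12,0.24,0.36,0.48,0.6,0.72,0.84,0.96,1.08,1.2,1.32,1.44,1.56,1.68,1.8,1.92,2.04,2.16,2.28,2.4],"grip":[1,1,1,1,1,1,1,1,1,1,1,1,1,1,1,1,1,1,1,1]}'
python3 -m inch '{"linear":[[0,0,0],[0,0,0],[0,0,0],[0,0,0],[0,0,0],[0,0,0],[0,0,0],[0,0,1.5],[0,0,3],[0,0,4.5],[0,0,5.5],[0,0,6.1],[0,0,6.1],[0,0,6.2],[0,0,6.2],[0,0,6.2],[0,0,6.2],[0,0,6.2]],"roll":[0.12,0.24,0.36,0.48,0.6,0.72,0.74,0.74,0.74,0.74,0.74,0.74,0.74,0.74,0.74,0.74,0.74,0.74],"grip":[1,1,1,1,1,1,1,1,1,1,1,1,1,1,0.7,0.6,0.6,0.6]}'
python3 -m inch '{"linear":[[0,0,0],[0,0,0],[0,0,0],[0,0,-3],[0,0,-7],[0,0,-10]],"roll":[0,0,0,0,0,0],"grip":[0.5,0.5,0.5,0.5,0.3,0.2]}'
python3 - <<'E'
from h import *
im,s=snap('side','s7'); im2,_=snap('scene','sc7'); print(s['q'].round(3),s['ee_pos'].round(4),tool(s).round(3).tolist())
cv2.imwrite('pics/v7.png',np.hstack([cv2.resize(im[120:370,150:360],(378,450)),cv2.resize(im2[130:290,250:390],(394,450))]))
E
```

```text
clock: 25.55
ee_pos: [0.5187, 0.2132, 0.0729]
eef_rot: [-0.006, 0.933, 0.36, -0.009]
ft_force: [0.1, 0.1, -0.6]
opening: 0.108
grip_force: 30.0
clock: 27.05
ee_pos: [0.5189, 0.2138, 0.0123]
eef_rot: [-0.003, 1.0, 0.001, -0.009]
ft_force: [-0.2, 0.1, 0.2]
opening: 0.343
grip_force: 0.0
clock: 27.55
ee_pos: [0.5205, 0.2132, 0.1137]
eef_rot: [-0.003, 1.0, 0.001, -0.009]
ft_force: [1.9, -0.4, -0.7]
opening: 0.599
grip_force: 0.0
[0.185 0.38  1.635 0.01  1.143 1.748] [0.5205 0.2132 0.1137] [[1.0, 0.003, -0.018], [0.003, -1.0, 0.006], [-0.018, -0.006, -1.0]]
```

View pics/v7.png

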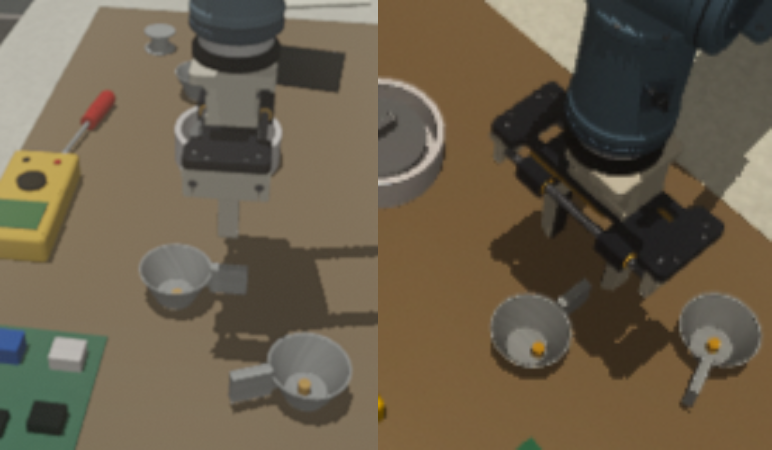

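Cup B is turned round with its spacer still in it, at (175,275) in the left crop. Cup C is untouched. Now cup C.

```bash
python3 -m inch '{"linear":[[-1,-4,0],[-2,-8,0],[-2.8,-12,0],[-2.8,-13.6,0],[-2.8,-13.6,0],[-2.8,-13.6,0],[-2.8,-13.6,4],[-2.8,-13.6,8],[-2.8,-13.6,10],[-2.8,-13.6,10],[-2.8,-13.6,10]],"roll":[-0.12,-0.24,-0.36,-0.42,-0.42,-0.42,-0.42,-0.42,-0.42,-0.42,-0.42],"grip":[0.2,0.2,0.2,0.2,0.2,0.2,0.2,0.2,0.2,0.2,0.2]}'
python3 -m inch '{"linear":[[0,0,0],[0,0,0],[0,0,0],[0,0,0],[0,0,0],[0,0,0],[0,0,0],[0,0,0],[0,0,0],[0,0,0],[0,0,0],[0,0,0],[0,0,0],[0,0,-1],[0,0,-2.5],[0,0,-4],[0,0,-5],[0,0,-6],[0,0,-6],[0,0,-6]],"roll":[0,0,0,0,0,0,0,0,0,0,0,0,0,0,0,0,0,0,0,0],"grip":[1,1,1,1,1,1,1,1,1,1,1,1,1,1,1,1,1,1,1,1]}'
python3 -c "
from h import *
s=r.get_state();T=tool(s);print(s['q'].round(3),s['ee_pos'],s['opening'],T.round(3),T.T@(np.array([.44,.35,0])-s['ee_pos']))"
```

```text
clock: 28.57
ee_pos: [0.4897, 0.3479, 0.0121]
eef_rot: [-0.004, 0.978, 0.209, -0.01]
ft_force: [0.8, 0.2, 0.3]
opening: 0.799
grip_force: 0.0
clock: 30.23
ee_pos: [0.4916, 0.3494, 0.0737]
eef_rot: [-0.005, 0.978, 0.21, -0.008]
ft_force: [-0.1, -0.1, -0.4]
opening: 0.107
grip_force: 29.9
[0.425 0.486 1.575 0.014 1.094 1.567] [0.49163271 0.34944985 0.07373343] 0.10737649158575503 [[ 0.912  0.41  -0.017]
 [ 0.41  -0.912  0.006]
 [-0.013 -0.013 -1.   ]] [-0.04588371 -0.02073596  0.0746161 ]
```

```bash
python3 -m inch '{"linear":[[0,0,0],[0,0,0],[0,0,0],[0,0,0],[-0.5,0,0],[-1,-0.3,0],[-1.5,-0.6,0],[-2,-0.9,0],[-2.5,-1.2,0],[-3,-1.4,0],[-3.5,-1.6,0],[-4,-1.8,0],[-4.4,-2,0],[-4.6,-2.1,0],[-4.6,-2.1,0],[-4.6,-2.1,0],[-4.6,-2.1,0],[-4.6,-2.1,0],[-4.6,-2.1,0],[-4.6,-2.1,0]],"roll":[-0.12,-0.24,-0.36,-0.48,-0.6,-0.72,-0.84,-0.96,-1.08,-1.2,-1.32,-1.44,-1.56,-1.68,-1.8,-1.92,-2.04,-2.16,-2.28,-2.4],"grip":[1,1,1,1,1,1,1,1,1,1,1,1,1,1,1,1,1,1,1,1]}'
python3 -m inch '{"linear":[[0,0,0],[0,0,0],[0,0,0],[0,0,0],[0,0,1.5],[0,0,3],[0,0,4.5],[0,0,5.5],[0,0,6.1],[0,0,6.1],[0,0,6.2],[0,0,6.2],[0,0,6.2],[0,0,6.2],[0,0,6.2],[0,0,6.2],[0,0,6.2],[0,0,6.2]],"roll":[-0.12,-0.24,-0.32,-0.32,-0.32,-0.32,-0.32,-0.32,-0.32,-0.32,-0.32,-0.32,-0.32,-0.32,-0.32,-0.32,-0.32,-0.32],"grip":[1,1,1,1,1,1,1,1,1,1,1,0.7,0.6,0.6,0.6,0.6,0.5,0.5]}'
python3 -m inch '{"linear":[[0,0,-3],[0,0,-7],[0,0,-10],[0,0,-14],[0,-4,-18],[0,-8,-20],[0,-12,-20],[0,-16,-20],[0,-20,-20]],"roll":[0,0,0,0,0,0,0,0,0],"grip":[0.5,0.5,0.5,0.5,0.5,0.5,0.5,0.5,0.5]}'
python3 -c "
from h import *
im,s=snap('side','s8');T=tool(s);print(s['q'].round(3),s['ee_pos'],s['opening'],T.round(3))"
```

```text
clock: 31.9
ee_pos: [0.4399, 0.3492, 0.073]
eef_rot: [-0.01, 0.156, 0.988, 0.001]
ft_force: [0.1, 0.1, -0.3]
opening: 0.105
grip_force: 29.9
clock: 33.4
ee_pos: [0.4397, 0.3499, 0.0122]
eef_rot: [-0.009, -0.001, 1.0, 0.003]
ft_force: [0.1, 0.4, 0.1]
opening: 0.479
grip_force: 0.0
clock: 34.15
ee_pos: [0.4436, 0.1579, 0.2121]
eef_rot: [-0.008, -0.001, 1.0, 0.003]
ft_force: [1.2, -0.2, 0.3]
opening: 0.5
grip_force: 0.0
[ 0.099  0.129  1.715  0.008  1.313 -1.476] [0.44357622 0.15793215 0.21214013] 0.4996289238603187 [[-1.    -0.002 -0.016]
 [-0.002  1.     0.006]
 [ 0.016  0.006 -1.   ]]
```

All three cups are turned. Now I build the outward tilt at full stretch.

```bash
cat > st.py <<'E'
from h import *
s=r.get_state();T=tool(s);print('tilt',np.arctan2(-T[0,0]*0+T[0,2],-T[2,2]).round(3),'z',T[:,2].round(3),'y',T[:,1].round(3),'q',s['q'].round(3),'p',s['ee_pos'].round(3),s['clock'])
E
python3 -m inch '{"linear":[[-60,0,0],[-60,0,0],[-60,0,0],[-60,0,0],[-60,0,0],[-60,0,0],[-60,0,0],[-60,0,0],[-60,0,0],[-60,0,0],[-60,0,0],[-60,0,0],[-60,0,0],[-60,0,0]],"roll":[0,0,0,0,0,0,0,0,0,0,0,0,0,0],"grip":[0.5,0.5,0.5,0.5,0.5,0.5,0.5,0.5,0.5,0.5,0.5,0.5,0.5,0.5]}' >/dev/null; python3 st.py
python3 -m inch '{"linear":[[-60,0,0],[-60,0,0]],"roll":[0,0],"grip":[0.5,0.5]}' >/dev/null; python3 st.py
python3 -m inch '{"linear":[[-60,0,0],[-60,0,0]],"roll":[0,0],"grip":[0.5,0.5]}' >/dev/null; python3 st.py
python3 -m inch '{"linear":[[-60,0,0],[-60,0,0],[-60,0,0],[-60,0,0]],"roll":[0,0,0,0],"grip":[0.5,0.5,0.5,0.5]}' >/dev/null; python3 st.py
```

```text
tilt 0.014 z [ 0.014  0.011 -1.   ] y [-0.     1.     0.011] q [ 0.035  1.089  0.19   0.011  1.849 -1.533] p [0.899 0.147 0.168] 35.3667
tilt 0.059 z [ 0.059  0.017 -0.998] y [-0.002  1.     0.017] q [ 0.024  1.104  0.187  0.016  1.791 -1.544] p [0.922 0.138 0.156] 35.5333
tilt 0.094 z [ 0.094  0.022 -0.995] y [-0.002  1.     0.022] q [ 0.012  1.122  0.187  0.021  1.738 -1.555] p [0.942 0.129 0.141] 35.7
tilt 0.129 z [ 0.128  0.026 -0.991] y [-0.002  1.     0.026] q [-0.007  1.152  0.188  0.027  1.673 -1.574] p [0.964 0.114 0.114] 36.0333
```

```bash
python3 -m inch '{"linear":[[-60,0,-25]],"roll":[0],"grip":[0.5]}' >/dev/null; python3 -m inch '{"linear":[[-60,0,-25]],"roll":[0],"grip":[0.5]}' >/dev/null; python3 st.py
python3 -m inch '{"linear":[[-60,0,-25]],"roll":[0],"grip":[0.5]}' >/dev/null; python3 -m inch '{"linear":[[-60,0,-25]],"roll":[0],"grip":[0.5]}' >/dev/null; python3 st.py
python3 -m inch '{"linear":[[-60,0,-25]],"roll":[0],"grip":[0.5]}' >/dev/null; python3 -m inch '{"linear":[[-60,0,-25]],"roll":[0],"grip":[0.5]}' >/dev/null; python3 st.py
python3 -m inch '{"linear":[[-60,0,-25],[-60,0,-25]],"roll":[0,0],"grip":[0.5,0.5]}' >/dev/null; python3 st.py
python3 -m inch '{"linear":[[-60,0,-25],[-60,0,-25]],"roll":[0,0],"grip":[0.5,0.5]}' >/dev/null; python3 st.py
```

```text
tilt 0.184 z [ 0.183  0.033 -0.983] y [-0.003  0.999  0.033] q [-0.017  1.129  0.189  0.036  1.64  -1.582] p [0.979 0.107 0.138] 36.2
tilt 0.248 z [ 0.246  0.038 -0.969] y [-0.004  0.999  0.038] q [-0.027  1.098  0.187  0.045  1.609 -1.59 ] p [0.994 0.1   0.172] 36.3667
tilt 0.305 z [ 0.3    0.043 -0.953] y [-0.006  0.999  0.043] q [-0.037  1.07   0.187  0.054  1.581 -1.598] p [1.006 0.094 0.203] 36.5333
tilt 0.341 z [ 0.334  0.046 -0.942] y [-0.007  0.999  0.046] q [-0.046  1.042  0.187  0.061  1.574 -1.605] p [1.01  0.087 0.232] 36.7
tilt 0.375 z [ 0.366  0.048 -0.93 ] y [-0.008  0.999  0.049] q [-0.055  1.015  0.188  0.068  1.568 -1.611] p [1.012 0.081 0.26 ] 36.8667
```

```bash
python3 -m inch '{"linear":[[-60,0,-15]],"roll":[0],"grip":[0.5]}' >/dev/null; python3 -m inch '{"linear":[[-60,0,-15]],"roll":[0],"grip":[0.5]}' >/dev/null; python3 -m inch '{"linear":[[-60,0,-15]],"roll":[0],"grip":[0.5]}' >/dev/null; python3 -m inch '{"linear":[[-60,0,-15]],"roll":[0],"grip":[0.5]}' >/dev/null; python3 st.py
python3 -m inch '{"linear":[[-60,0,-15]],"roll":[0],"grip":[0.5]}' >/dev/null; python3 -m inch '{"linear":[[-60,0,-15]],"roll":[0],"grip":[0.5]}' >/dev/null; python3 -m inch '{"linear":[[-60,0,-15]],"roll":[0],"grip":[0.5]}' >/dev/null; python3 -m inch '{"linear":[[-60,0,-15]],"roll":[0],"grip":[0.5]}' >/dev/null; python3 st.py
python3 -m inch '{"linear":[[-60,0,-15]],"roll":[0],"grip":[0.5]}' >/dev/null; python3 -m inch '{"linear":[[-60,0,-15]],"roll":[0],"grip":[0.5]}' >/dev/null; python3 -m inch '{"linear":[[-60,0,-15]],"roll":[0],"grip":[0.5]}' >/dev/null; python3 -m inch '{"linear":[[-60,0,-15]],"roll":[0],"grip":[0.5]}' >/dev/null; python3 st.py
```

```text
tilt 0.49 z [ 0.47   0.055 -0.881] y [-0.011  0.998  0.056] q [-0.071  0.976  0.189  0.089  1.492 -1.624] p [1.036 0.07  0.311] 37.2
tilt 0.605 z [ 0.568  0.059 -0.821] y [-0.015  0.998  0.062] q [-0.087  0.926  0.188  0.11   1.429 -1.635] p [1.051 0.059 0.375] 37.5333
tilt 0.717 z [ 0.656  0.062 -0.752] y [-0.018  0.998  0.066] q [-0.104  0.869  0.188  0.133  1.376 -1.645] p [1.057 0.049 0.447] 37.8667
```

```bash
python3 -m inch '{"linear":[[-60,0,-15]],"roll":[0],"grip":[0.5]}' >/dev/null; python3 -m inch '{"linear":[[-60,0,-15]],"roll":[0],"grip":[0.5]}' >/dev/null; python3 -m inch '{"linear":[[-60,0,-15]],"roll":[0],"grip":[0.5]}' >/dev/null; python3 -m inch '{"linear":[[-60,0,-15]],"roll":[0],"grip":[0.5]}' >/dev/null; python3 st.py
python3 - <<'E'
from h import *
s=r.get_state();T=tool(s);p=s['ee_pos']
phi=np.arctan2(-T[2,1],-T[2,0]) # y' = cos y - sin x  for roll phi about z: y'=-sin x+cos y
phi=np.arctan2(T[2,1],T[2,0]); 
for k in (phi,phi+np.pi,phi-np.pi): 
    R=T@Ro.from_euler('z',k).as_matrix(); print(k,R[:,1].round(3),R[:,0].round(3))
print((T.T@(np.array([.50,-.06,.40])-p)*100).round(1))
E
```

```text
tilt 0.826 z [ 0.734  0.063 -0.676] y [-0.021  0.997  0.07 ] q [-0.122  0.806  0.188  0.157  1.333 -1.655] p [1.053 0.039 0.525] 38.2
3.0466491957494535 [ 0.086 -0.996 -0.   ] [0.674 0.058 0.737]
6.188241849339247 [-0.086  0.996  0.   ] [-0.674 -0.058 -0.737]
-0.09494345784033964 [-0.086  0.996  0.   ] [-0.674 -0.058 -0.737]
[ 46.3  -9.6 -32.7]
```

```bash
python3 -m inch '{"linear":[[57,-10.6,-22.6],[57,-10.6,-22.6],[57,-10.6,-22.6],[57,-10.6,-22.6],[57,-10.6,-22.6],[57,-10.6,-22.6],[57,-10.6,-22.6],[57,-10.6,-22.6],[57,-10.6,-22.6],[57,-10.6,-22.6],[57,-10.6,-22.6],[57,-10.6,-22.6],[57,-10.6,-22.6],[57,-10.6,-22.6],[57,-10.6,-22.6],[57,-10.6,-22.6],[57,-10.6,-22.6],[57,-10.6,-22.6],[57,-10.6,-22.6],[57,-10.6,-22.6]],"roll":[0,-0.095,-0.095,-0.095,-0.095,-0.095,-0.095,-0.095,-0.095,-0.095,-0.095,-0.095,-0.095,-0.095,-0.095,-0.095,-0.095,-0.095,-0.095,-0.095],"grip":[0.6,0.6,0.6,0.6,0.6,0.6,0.6,0.6,0.6,0.6,0.6,0.6,0.6,0.6,0.6,0.6,0.6,0.6,0.6,0.6]}' >/dev/null; python3 st.py
cat >> h.py <<'E'
def to(X,s=None):
    s=s or r.get_state(); return (tool(s).T@(np.array(X)-s['ee_pos'])*100).round(2)
E
python3 -c "
from h import *
im,s=snap('wrist','w9'); im,s=snap('scene','sc9')
print(to([.544,-.0525,.10]),to([.544,-.0525,.042]),s['opening'])"
```

```text
tilt 0.826 z [ 0.734  0.061 -0.676] y [-0.086  0.996 -0.003] q [-0.805 -0.261  2.271  0.943  0.784 -3.043] p [ 0.503 -0.061  0.254] 39.8667
[ 8.48  0.39 13.47] [12.75  0.4  17.39] 0.4045128646919889
```

```bash
python3 -m inch '{"linear":[[0,0,0],[0,0,0],[0,0,0],[0,0,0],[0,0,0],[0,0,0],[0,0,0],[0,0,0],[0,0,0],[0,0,0],[0,0,0],[0,0,0],[0,0,0],[0,0,0],[0,0,0],[0,0,0],[0,0,0],[0,0,0],[0,0,0],[0,0,0]],"roll":[3.14,3.14,3.14,3.14,3.14,3.14,3.14,3.14,3.14,3.14,3.14,3.14,3.14,3.14,3.14,3.14,3.14,3.14,3.14,3.14],"grip":[0.6,0.6,0.6,0.6,0.6,0.6,0.6,0.6,0.6,0.6,0.6,0.6,0.6,0.6,0.6,0.6,0.6,0.6,0.6,0.6]}' >/dev/null; python3 st.py
python3 -m inch '{"linear":[[0,0,0],[0,0,0],[0,0,0],[0,0,0],[0,0,0],[0,0,0],[0,0,0],[0,0,0]],"roll":[0.64,0.64,0.64,0.64,0.64,0.64,0.64,0.64],"grip":[0.6,0.6,0.6,0.6,0.6,0.6,0.6,0.6]}' >/dev/null; python3 st.py
python3 -c "
from h import *
im,s=snap('wrist','w10');C=cam('wrist',s);print(proj([.539,-.0525,.053],C)); cv2.imwrite('pics/w10c.png',im[0:384])
print(tool(s).round(3),to([.544,-.0525,.10]),to([.544,-.0525,.042]),s['opening'])"
```

```text
tilt 0.824 z [ 0.732  0.065 -0.678] y [ 0.472 -0.766  0.437] q [-0.804 -0.259  2.273  0.943  0.785 -0.537] p [ 0.502 -0.059  0.253] 41.6333
tilt 0.824 z [ 0.732  0.064 -0.678] y [ 0.091 -0.996  0.004] q [-0.805 -0.26   2.274  0.943  0.785  0.093] p [ 0.502 -0.059  0.252] 42.3
[254.18392869 268.56042931]
[[ 0.675  0.091  0.732]
 [ 0.064 -0.996  0.064]
 [ 0.735  0.004 -0.678]] [-8.29 -0.37 13.46] [-12.56  -0.39  17.4 ] 0.40033360924170514
```

View pics/w10.png

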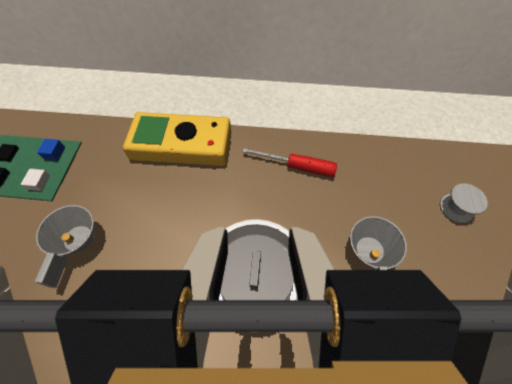

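The rib shows at (255,268), matching the prediction of (254,269). I go down along the tilted tool and grip it.

```bash
python3 -m inch '{"linear":[[-2,0,3.3],[-4.1,-0.2,6.6],[-6.2,-0.3,10],[-8.3,-0.4,13.4],[-10,-0.4,15],[-11.5,-0.4,16.4],[-12.3,-0.4,17.2],[-12.5,-0.4,17.4],[-12.5,-0.4,17.4],[-12.5,-0.4,17.4],[-12.5,-0.4,17.4],[-12.5,-0.4,17.4],[-12.5,-0.4,17.4],[-12.5,-0.4,17.4],[-12.5,-0.4,17.4],[-12.5,-0.4,17.4],[-12.5,-0.4,17.4],[-12.5,-0.4,17.4]],"roll":[0,0,0,0,0,0,0,0,0,0,0,0,0,0,0,0,0,0],"grip":[0.6,0.6,0.6,0.6,0.6,0.6,0.6,0.6,0.6,0.6,1,1,1,1,1,1,1,1]}'; python3 st.py; python3 -c "
from h import *
print(to([.539,-.0525,.044]))"
```

```text
clock: 43.85
ee_pos: [0.5441, -0.0526, 0.0425]
eef_rot: [-0.017, 0.915, 0.04, 0.401]
ft_force: [-1.1, -0.4, 2.0]
opening: 0.105
grip_force: 30.0
tilt 0.824 z [ 0.732  0.063 -0.678] y [ 0.087 -0.996  0.001] q [-0.666  0.386  2.47   2.144  0.641 -1.245] p [ 0.544 -0.053  0.042] 43.85
[-0.23 -0.05 -0.48]
```

Gripped. I lift 8 mm, roll to tilt the lid and hold, then level it and raise it.

```bash
python3 -m inch '{"linear":[[0.3,0,-0.27],[0.59,0,-0.54],[0.59,0,-0.54],[0.59,0,-0.54],[0.59,0,-0.54],[0.59,0,-0.54],[0.59,0,-0.54],[0.59,0,-0.54],[0.59,0,-0.54]],"roll":[0,0.06,0.12,0.18,0.23,0.23,0.23,0.23,0.23],"grip":[1,1,1,1,1,1,1,1,1]}'; python3 st.py
python3 -c "
from h import *
snap('side','s11')"
```

```text
clock: 44.6
ee_pos: [0.5442, -0.0528, 0.0504]
eef_rot: [-0.062, 0.914, -0.065, 0.396]
ft_force: [0.2, -3.2, 0.4]
opening: 0.105
grip_force: 30.0
tilt 0.824 z [ 0.732  0.062 -0.678] y [-0.069 -0.984 -0.165] q [-0.666  0.357  2.465  2.105  0.622 -0.967] p [ 0.544 -0.053  0.05 ] 44.6
```

```bash
python3 -m inch '{"linear":[[0.7,-0.17,-0.7],[1.4,-0.33,-1.4],[2.1,-0.5,-2],[2.9,-0.67,-2.7],[3.6,-0.83,-3.4],[4.3,-1,-4.1],[4.3,-1,-4.1]],"roll":[0,0,0,-0.08,-0.16,-0.23,-0.23],"grip":[1,1,1,1,1,1,1]}'; python3 st.py
python3 -c "
from h import *
print(tool(r.get_state()).round(3), to([.450,-.328,.11]),to([.450,-.328,.022]))"
```

```text
clock: 45.23
ee_pos: [0.5441, -0.0521, 0.1119]
eef_rot: [-0.016, 0.915, 0.042, 0.402]
ft_force: [0.2, -0.1, -0.3]
opening: 0.107
grip_force: 30.0
tilt 0.825 z [ 0.733  0.063 -0.677] y [ 0.09  -0.996  0.005] q [-0.666  0.152  2.412  1.73   0.534 -0.755] p [ 0.544 -0.052  0.112] 45.2333
[[ 0.674  0.09   0.733]
 [ 0.065 -0.996  0.063]
 [ 0.736  0.005 -0.677]] [-8.26 26.63 -8.52] [-14.74  26.59  -2.56]
```

```bash
python3 -m inch '{"linear":[[-0.8,2.6,-0.85],[-1.6,5.3,-1.7],[-2.5,8,-2.6],[-3.3,10.7,-3.4],[-4.1,13.3,-4.3],[-5,16,-5.1],[-5.8,18.6,-6],[-6.6,21.3,-6.8],[-7.4,24,-7.7],[-8.2,26.6,-8.5],[-8.2,26.6,-8.5],[-8.2,26.6,-8.5]],"roll":[0,0,0,0,0,0,0,0,0,0,0,0],"grip":[1,1,1,1,1,1,1,1,1,1,1,1]}'; python3 st.py
python3 -c "
from h import *
snap('side','s12');print(to([.450,-.328,.03]),to([.450,-.328,.022]))"
```

```text
clock: 46.23
ee_pos: [0.449, -0.3288, 0.1075]
eef_rot: [-0.017, 0.915, 0.039, 0.401]
ft_force: [0.1, -0.3, -0.7]
opening: 0.105
grip_force: 30.0
tilt 0.824 z [ 0.733  0.062 -0.678] y [ 0.084 -0.996 -0.001] q [-1.382  0.316  2.166  1.119  0.949 -0.722] p [ 0.449 -0.329  0.108] 46.2333
[-5.64  0.12  5.3 ] [-6.23  0.13  5.84]
```

Now I lower it onto the mat and release.

```bash
python3 -m inch '{"linear":[[-1.5,0,1.4],[-3,0,2.8],[-4.5,0,4.2],[-5.6,0.1,5.2],[-6,0.1,5.6],[-6.2,0.1,5.8],[-6.2,0.1,5.8],[-6.2,0.1,5.8],[-6.2,0.1,5.8],[-6.2,0.1,5.8],[-6.2,0.1,5.8],[-6.2,0.1,5.8]],"roll":[0,0,0,0,0,0,0,0,0,0,0,0],"grip":[1,1,1,1,1,1,1,0.8,0.7,0.6,0.6,0.6]}'; python3 st.py
python3 -m inch '{"linear":[[0,0,0],[0,0,0],[1.5,0,-1.4],[4,0,-3.8],[6,0,-5.6],[8,0,-7.5],[8,0,-7.5]],"roll":[0,0,0,0,0,0,0],"grip":[0.5,0.5,0.5,0.5,0.5,0.5,0.5]}'; python3 st.py
python3 - <<'E'
from h import *
im,s=snap('side','s13');im2,_=snap('scene','sc13')
cv2.imwrite('pics/v13.png',np.hstack([cv2.resize(im[110:260,200:370],(453,400)),cv2.resize(im2[80:240,150:290],(350,400))]))
E
```

```text
clock: 47.28
ee_pos: [0.45, -0.3291, 0.0238]
eef_rot: [-0.016, 0.915, 0.04, 0.401]
ft_force: [-0.5, -0.1, -0.5]
opening: 0.383
grip_force: 0.0
tilt 0.824 z [ 0.732  0.062 -0.678] y [ 0.087 -0.996  0.002] q [-1.379  0.516  2.211  1.302  0.86  -1.017] p [ 0.45  -0.329  0.024] 47.2833
clock: 47.87
ee_pos: [0.4499, -0.3306, 0.1375]
eef_rot: [-0.014, 0.915, 0.041, 0.402]
ft_force: [0.9, -0.4, 0.3]
opening: 0.499
grip_force: 0.0
tilt 0.826 z [ 0.734  0.058 -0.677] y [ 0.087 -0.996  0.008] q [-1.38   0.254  2.14   1.07   0.986 -0.637] p [ 0.45  -0.331  0.137] 47.8667
```

View pics/v13.png

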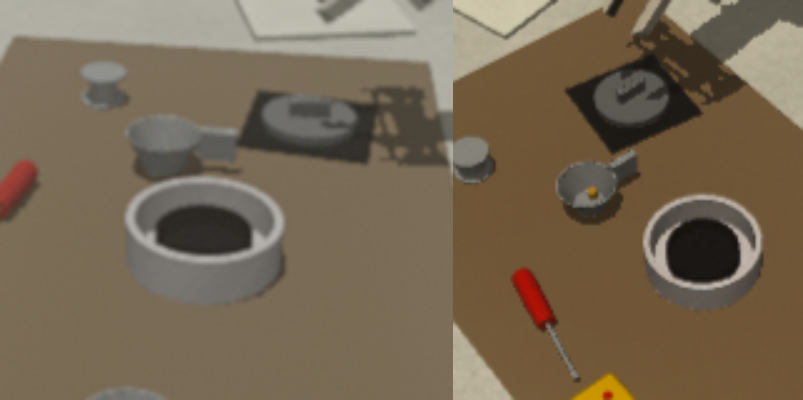

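The lid lies flat inside the mat and the dish is open and empty. Now I'll compute the grip for cup A's tab and the pour geometry.

```bash
cat > pour.py <<'E'
from h import *
def pour(T,sgn=1,g=(.014,.0,-.013)):
    # T tool rot at grip; az outward dir; cup frame: tab dir=-az ; tcp = grip + .014 az -.013 z
    az=np.r_[T[:2,2],0]; az/=np.linalg.norm(az); z=np.r_[0,0,1.]; lat=np.cross(z,az)
    tcp=.014*az-.013*z
    A=lambda rad,h,th: (.060+rad*np.cos(th))*az+rad*np.sin(th)*lat+(h-.031)*z-tcp
    th=np.linspace(0,2*np.pi,73); lip=np.array([A(.038,.040,t) for t in th]); bot=np.array([A(.020,0,t) for t in th])
    for d in range(0,181,20):
        M=T@Ro.from_euler('z',sgn*np.radians(d)).as_matrix()@T.T
        L=lip@M.T; B=bot@M.T; k=L[:,2].argmin(); up=M@z
        print(d,'tilt',np.degrees(np.arccos(up[2])).round(0),'lip-tcp',L[k].round(3),'minz',min(L[:,2].min(),B[:,2].min()).round(3),'mouth dir',up.round(2))
E
python3 - <<'E'
from pour import *
s=r.get_state();T=tool(s); pour(T,1); print(); pour(T,-1)
print(to([.554,-.2145,.08]),to([.554,-.2145,.018]))
E
```

```text
0 tilt nan lip-tcp [0.084 0.007 0.022] minz -0.018 mouth dir [-0. -0.  1.]
20 tilt 15.0 lip-tcp [ 0.043 -0.049  0.01 ] minz -0.024 mouth dir [-0.01 -0.25  0.97]
40 tilt 29.0 lip-tcp [ 0.036 -0.06  -0.005] minz -0.031 mouth dir [-0.08 -0.48  0.87]
60 tilt 43.0 lip-tcp [ 0.024 -0.065 -0.021] minz -0.038 mouth dir [-0.2  -0.65  0.73]
80 tilt 56.0 lip-tcp [ 0.015 -0.064 -0.038] minz -0.046 mouth dir [-0.35 -0.76  0.55]
100 tilt 69.0 lip-tcp [ 0.005 -0.058 -0.054] minz -0.054 mouth dir [-0.52 -0.77  0.37]
120 tilt 79.0 lip-tcp [-0.004 -0.046 -0.068] minz -0.068 mouth dir [-0.69 -0.7   0.19]
140 tilt 87.0 lip-tcp [-0.01  -0.031 -0.077] minz -0.077 mouth dir [-0.84 -0.54  0.05]
160 tilt 93.0 lip-tcp [-0.013 -0.017 -0.083] minz -0.083 mouth dir [-0.94 -0.33 -0.05]
180 tilt 95.0 lip-tcp [-0.015 -0.001 -0.085] minz -0.085 mouth dir [-0.99 -0.08 -0.08]

0 tilt nan lip-tcp [0.084 0.007 0.022] minz -0.018 mouth dir [-0. -0.  1.]
20 tilt 15.0 lip-tcp [0.034 0.056 0.01 ] minz -0.024 mouth dir [-0.05  0.25  0.97]
40 tilt 29.0 lip-tcp [ 0.026  0.065 -0.005] minz -0.031 mouth dir [-0.16  0.46  0.87]
6
[... 165 characters left out ...]
0.55]
100 tilt 69.0 lip-tcp [-0.005  0.058 -0.054] minz -0.054 mouth dir [-0.64  0.67  0.37]
120 tilt 79.0 lip-tcp [-0.011  0.045 -0.068] minz -0.068 mouth dir [-0.8   0.57  0.19]
140 tilt 87.0 lip-tcp [-0.015  0.029 -0.077] minz -0.077 mouth dir [-0.92  0.4   0.05]
160 tilt 93.0 lip-tcp [-0.016  0.014 -0.083] minz -0.083 mouth dir [-0.98  0.17 -0.05]
180 tilt 95.0 lip-tcp [-0.015 -0.001 -0.085] minz -0.085 mouth dir [-0.99 -0.08 -0.08]
[  3.84 -10.54  12.03] [ -0.71 -10.57  16.23]pour.py:11: RuntimeWarning: invalid value encountered in arccos
  print(d,'tilt',np.degrees(np.arccos(up[2])).round(0),'lip-tcp',L[k].round(3),'minz',min(L[:,2].min(),B[:,2].min()).round(3),'mouth dir',up.round(2))
```

```bash
python3 -m inch '{"linear":[[1,-2.6,3],[2,-5.2,6],[2.9,-7.9,9],[3.8,-10.5,12],[3.8,-10.5,12],[2.3,-10.5,13.4],[0.8,-10.6,14.8],[-0.4,-10.6,15.9],[-0.7,-10.6,16.2],[-0.7,-10.6,16.2]],"roll":[0,0,0,0,0,0,0,0,0,0],"grip":[0.4,0.4,0.4,0.4,0.4,0.4,0.4,0.4,0.4,0.4]}'; python3 st.py
python3 -m inch '{"linear":[[0,0,0],[0,0,0],[0,0,0],[0,0,0],[0,0,0],[0,0,0],[0,0,0],[0,0,0],[0,0,0],[0,0,0],[0.7,0,-0.7],[2.2,0,-2],[3.7,0,-3.4],[5.2,0,-4.8],[6.6,0,-6.1],[8.1,0,-7.5],[8.8,0,-8.1],[8.8,0,-8.1]],"roll":[0,0,0,0,0,0,0,0,0,0,0,0,0,0,0,0,0,0],"grip":[1,1,1,1,1,1,1,1,1,1,1,1,1,1,1,1,1,1]}'; python3 st.py
python3 -c "
from h import *
snap('side','s14');print(to([.562,-.0165,.152]),to([.565,-.044,.152]))"
```

```text
clock: 48.8
ee_pos: [0.5527, -0.2123, 0.0154]
eef_rot: [-0.019, 0.916, 0.039, 0.399]
ft_force: [-1.2, -0.5, 0.0]
opening: 0.597
grip_force: 0.0
tilt 0.82 z [ 0.73   0.066 -0.68 ] y [ 0.086 -0.996 -0.004] q [-0.997  0.518  2.276  1.707  0.714 -1.087] p [ 0.553 -0.212  0.015] 48.8
clock: 50.3
ee_pos: [0.5545, -0.2138, 0.1395]
eef_rot: [-0.015, 0.915, 0.041, 0.402]
ft_force: [-0.4, 0.2, -0.5]
opening: 0.104
grip_force: 30.0
tilt 0.825 z [ 0.733  0.061 -0.677] y [ 0.087 -0.996  0.005] q [-0.995  0.212  2.194  1.277  0.744 -0.517] p [ 0.554 -0.214  0.14 ] 50.3
[  2.77 -19.54   0.86] [  2.8  -16.77   0.91]
```

```bash
python3 -m inch '{"linear":[[0.3,-1,0],[0.6,-2.5,0.1],[0.9,-4.5,0.2],[1.2,-6.5,0.3],[1.5,-8.5,0.4],[1.8,-10.5,0.5],[2.1,-12.5,0.6],[2.4,-14.5,0.7],[2.6,-16.5,0.8],[2.8,-18.5,0.9],[2.8,-19.5,0.9],[2.8,-19.5,0.9]],"roll":[0,0.1,0.2,0.3,0.4,0.5,0.6,0.7,0.8,0.9,1.0,1.0],"grip":[1,1,1,1,1,1,1,1,1,1,1,1]}'; python3 st.py
python3 -c "
from h import *
im,s=snap('side','s15');print(to([.562,-.0165,.152]),to([.565,-.044,.152]))
cv2.imwrite('pics/v15.png',cv2.resize(im[80:260,170:370],(667,600)))"
```

```text
clock: 51.35
ee_pos: [0.5605, -0.013, 0.1495]
eef_rot: [-0.208, 0.823, -0.404, 0.341]
ft_force: [-0.2, 0.0, -1.2]
opening: 0.104
grip_force: 30.0
tilt 0.82 z [ 0.729  0.067 -0.681] y [-0.523 -0.586 -0.619] q [-0.512  0.06   2.344  1.543  0.429  0.596] p [ 0.561 -0.013  0.15 ] 51.35
[ 0.29 -0.04 -0.09] [ 2.64  1.42 -0.05]
```

```bash
python3 -m inch '{"linear":[[0.3,0,0],[0.3,0,0],[0.3,0,0],[0.3,0,0],[0.3,0,0],[0.3,0,0],[0.3,0,0],[0.3,0,0],[0.3,0,0],[0.3,0,0],[0.3,0,0],[0.3,0,0],[0.7,0.2,0],[1.1,0.4,0],[1.5,0.7,0],[1.9,0.9,0],[2.3,1.2,0],[2.6,1.4,0],[2.6,1.4,0],[2.6,1.4,0]],"roll":[0.12,0.24,0.36,0.48,0.6,0.72,0.84,0.96,1.08,1.2,1.32,1.44,1.56,1.68,1.8,1.92,2.04,2.14,2.14,2.14],"grip":[1,1,1,1,1,1,1,1,1,1,1,1,1,1,1,1,1,1,1,1]}'; python3 st.py
python3 - <<'E'
from h import *
im,s=snap('side','s16');im2,_=snap('scene','sc16')
cv2.imwrite('pics/v16.png',np.hstack([cv2.resize(im[100:240,200:350],(430,400)),cv2.resize(im2[110:230,190:310],(370,400))]))
E
```

```text
clock: 53.07
ee_pos: [0.5664, -0.0467, 0.1527]
eef_rot: [0.4, -0.042, 0.915, 0.016]
ft_force: [-0.1, -0.1, -1.0]
opening: 0.107
grip_force: 30.0
tilt 0.822 z [ 0.731  0.062 -0.679] y [-0.09   0.996 -0.005] q [-0.6    0.074  2.319  1.472  0.485  2.74 ] p [ 0.566 -0.047  0.153] 53.0667
```

View pics/v16.png

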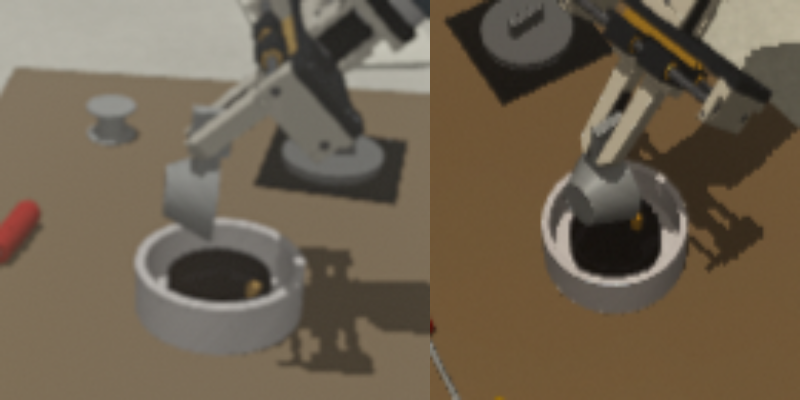

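Brass shows inside the black dish, at (637,220) in the right crop, toward the robot's side. I'll check its position numerically, then return the cup.

```bash
cat > brass.py <<'E'
from h import *
def brass(tag):
    for n in('scene','side'):
        im,s=snap(n,f'b_{tag}_{n}'); C=cam(n); h=cv2.cvtColor(im,cv2.COLOR_BGR2HSV)
        m=cv2.inRange(h,(8,120,60),(28,255,255)); k,_,st,ce=cv2.connectedComponentsWithStats(m)
        for i in range(1,k):
            if 3<st[i,4]<120:
                for z in(.017,):
                    p=onplane(ce[i],C,z); 
                    if .35<p[0]<.72 and -.3<p[1]<.45: print(n,st[i,4],p.round(3), 'r',np.hypot(p[0]-.537,p[1]+.0515).round(3))
E
python3 - <<'E'
from brass import *
brass('a')
print(tool(r.get_state()).round(3),to([.545,-.215,.16]))
E
```

```text
scene 7 [ 0.364 -0.181  0.017] r 0.216
scene 12 [ 0.454 -0.11   0.017] r 0.101
scene 26 [ 0.445 -0.006  0.017] r 0.102
scene 14 [ 0.512 -0.054  0.017] r 0.025
scene 19 [0.572 0.227 0.017] r 0.281
scene 23 [0.498 0.351 0.017] r 0.404
side 18 [ 0.511 -0.06   0.017] r 0.027
side 34 [0.495 0.354 0.017] r 0.407
[[-0.676 -0.089  0.732]
 [-0.063  0.996  0.063]
 [-0.734 -0.004 -0.679]] [  2.02 -16.66  -3.11]
```

Spacer 0 is at r = 26 mm in the dish. I return cup A to its place.

```bash
python3 -m inch '{"linear":[[0,0,0],[0,0,0],[0,0,0],[0,0,0],[0.3,-1.5,0],[0.6,-3,-0.2],[0.9,-4.5,-0.4],[1.2,-6,-0.6],[1.5,-8,-0.8],[1.8,-10,-1],[2.1,-12,-1.2],[2.1,-14,-1.4],[2.1,-15.5,-1.6],[2.1,-16.6,-1.7],[2.1,-16.6,-1.7],[2.1,-16.6,-1.7],[2.1,-16.6,-1.7],[2.1,-16.6,-1.7],[2.1,-16.6,-1.7],[2.1,-16.6,-1.7]],"roll":[-0.12,-0.24,-0.36,-0.48,-0.6,-0.72,-0.84,-0.96,-1.08,-1.2,-1.32,-1.44,-1.56,-1.68,-1.8,-1.92,-2.04,-2.16,-2.28,-2.4],"grip":[1,1,1,1,1,1,1,1,1,1,1,1,1,1,1,1,1,1,1,1]}' >/dev/null
python3 -m inch '{"linear":[[0,0,0],[0,0,0],[0,0,0],[0,0,0],[0,0,0],[0,0,0],[0,0,0],[0,0,0],[0,0,0]],"roll":[-0.12,-0.24,-0.36,-0.48,-0.6,-0.72,-0.74,-0.74,-0.74],"grip":[1,1,1,1,1,1,1,1,1]}'; python3 st.py
python3 -c "
from h import *
print(to([.5535,-.214,.03]),to([.5535,-.214,.017]))"
```

```text
clock: 55.68
ee_pos: [0.5546, -0.2134, 0.1498]
eef_rot: [-0.017, 0.915, 0.039, 0.401]
ft_force: [0.1, 0.3, -0.6]
opening: 0.104
grip_force: 30.0
tilt 0.823 z [ 0.732  0.063 -0.678] y [ 0.085 -0.996 -0.001] q [-0.994  0.19   2.181  1.239  0.755 -0.461] p [ 0.555 -0.213  0.15 ] 55.6833
[-8.88  0.06  8.04] [-9.84  0.06  8.93]
```

```bash
python3 -m inch '{"linear":[[-1.8,0,1.6],[-3.6,0,3.2],[-5.4,0,4.8],[-7.2,0,6.4],[-8.6,0,7.8],[-9.4,0,8.5],[-9.8,0,8.9],[-9.8,0,8.9],[-9.8,0,8.9],[-9.8,0,8.9],[-9.8,0,8.9],[-9.8,0,8.9],[-9.8,0,8.9]],"roll":[0,0,0,0,0,0,0,0,0,0,0,0,0],"grip":[1,1,1,1,1,1,1,1,0.7,0.6,0.5,0.5,0.5]}'
python3 -m inch '{"linear":[[0,0,0],[0,0,0],[1.5,0,-1.4],[4,0,-3.7],[7,0,-6.4],[8.8,-2,-8.1],[8.8,-6,-8.1],[8.8,-10,-8.1],[8.8,-14,-8.1],[8.8,-18,-8.1],[8.8,-22,-8.1],[8.8,-26,-8.1],[8.8,-30,-8.1],[8.8,-34,-8.1],[8.8,-38,-8.1],[8.8,-42,-8.1],[8.8,-43,-8.1],[8.8,-43,-8.1]],"roll":[0,0,0,0,0,0,0,0,0,0,0,0,0,0,0,0,0,0],"grip":[0.4,0.4,0.4,0.4,0.4,0.4,0.4,0.4,0.4,0.4,0.4,0.4,0.4,0.4,0.4,0.4,0.4,0.4]}'; python3 st.py
python3 - <<'E'
from brass import *
print(to([.533,.215,.08]),to([.533,.215,.017]))
brass('b'); snap('wrist','w17')
E
```

```text
clock: 56.77
ee_pos: [0.5536, -0.214, 0.0178]
eef_rot: [-0.017, 0.915, 0.04, 0.401]
ft_force: [0.2, 0.7, -0.7]
opening: 0.415
grip_force: 0.0
clock: 58.27
ee_pos: [0.5297, 0.1454, 0.1328]
eef_rot: [-0.018, 0.909, 0.04, 0.414]
ft_force: [1.0, -0.2, -0.8]
opening: 0.601
grip_force: 0.0
tilt 0.852 z [ 0.751  0.066 -0.657] y [ 0.088 -0.996  0.   ] q [ 0.04   0.105  2.405  2.98   0.225 -1.445] p [0.53  0.145 0.133] 58.2667
[-3.36 -6.91  4.18] [-8.11 -6.91  8.32]
scene 19 [ 0.511 -0.057  0.017] r 0.027
scene 8 [0.42  0.074 0.017] r 0.172
scene 25 [0.447 0.073 0.017] r 0.153
scene 6 [0.417 0.108 0.017] r 0.199
scene 15 [0.444 0.112 0.017] r 0.188
scene 7 [0.41  0.193 0.017] r 0.276
scene 34 [0.436 0.2   0.017] r 0.271
scene 19 [0.572 0.227 0.017] r 0.281
scene 22 [0.498 0.351 0.017] r 0.404
side 16 [ 0.511 -0.06   0.017] r 0.027
side 33 [0.495 0.354 0.017] r 0.407
```

```bash
python3 -m inch '{"linear":[[0,-2,0],[0,-4,0],[0,-6,0],[-0.5,-6.9,0.6],[-1,-6.9,1.2],[-2,-6.9,2.4],[-3.3,-6.9,4.1],[-3.3,-6.9,4.1],[-3.3,-6.9,4.1]],"roll":[0,0,0,0,0,0,0,0,0],"grip":[0.4,0.4,0.4,0.4,0.4,0.4,0.4,0.4,0.4]}'; python3 st.py
python3 - <<'E'
from brass import *
print(to([.533,.215,.08]),to([.533,.215,.017]),tool(r.get_state()).round(3))
E
```

```text
clock: 59.17
ee_pos: [0.5331, 0.2133, 0.08]
eef_rot: [-0.018, 0.91, 0.04, 0.413]
ft_force: [0.2, -0.1, 0.3]
opening: 0.601
grip_force: 0.0
tilt 0.85 z [ 0.75   0.065 -0.659] y [ 0.088 -0.996  0.001] q [ 0.28   0.314  2.367  3.514  0.407 -1.789] p [0.533 0.213 0.08 ] 59.1667
[ 0.01 -0.17  0.01] [-4.73 -0.18  4.16] [[ 0.656  0.088  0.75 ]
 [ 0.059 -0.996  0.065]
 [ 0.752  0.001 -0.659]]
```

```bash
python3 -m inch '{"linear":[[-1.5,0,1.3],[-3,-0.1,2.6],[-4.2,-0.2,3.7],[-4.7,-0.2,4.1],[-4.7,-0.2,4.1],[-4.7,-0.2,4.1],[-4.7,-0.2,4.1],[-4.7,-0.2,4.1],[-4.7,-0.2,4.1],[-4.7,-0.2,4.1],[-4.7,-0.2,4.1],[-4.7,-0.2,4.1],[-4.7,-0.2,4.1],[-4.7,-0.2,4.1],[-4.7,-0.2,4.1]],"roll":[0,0,0,0,0,0,0,0,0,0,0,0,0,0,0],"grip":[0.4,0.4,0.4,0.4,0.4,1,1,1,1,1,1,1,1,1,1]}'; python3 st.py
python3 -m inch '{"linear":[[0.7,0,-0.6],[2.2,0,-2],[3.7,0,-3.3],[5.2,0,-4.6],[6.7,0,-5.9],[8.2,0,-7.2],[9,0,-7.9],[9,0,-7.9],[9,0,-7.9]],"roll":[0,0,0,0,0,0,0,0,0],"grip":[1,1,1,1,1,1,1,1,1]}'; python3 st.py
python3 - <<'E'
from brass import *
brass('c'); print(to([.572,-.0165,.152]))
import pour; pour.pour(tool(r.get_state()),1)
E
```

```text
clock: 60.42
ee_pos: [0.5335, 0.216, 0.0191]
eef_rot: [-0.018, 0.909, 0.04, 0.414]
ft_force: [-1.2, -0.4, 1.2]
opening: 0.105
grip_force: 30.0
tilt 0.853 z [ 0.752  0.066 -0.656] y [ 0.087 -0.996  0.   ] q [ 0.288  0.51   2.397  3.401  0.627 -1.65 ] p [0.533 0.216 0.019] 60.4167
clock: 61.17
ee_pos: [0.5327, 0.216, 0.1389]
eef_rot: [-0.018, 0.909, 0.04, 0.414]
ft_force: [-0.3, -0.1, -0.6]
opening: 0.106
grip_force: 30.0
tilt 0.853 z [ 0.752  0.066 -0.656] y [ 0.087 -0.996 -0.001] q [ 0.288  0.154  2.313  3.871  0.227 -2.154] p [0.533 0.216 0.139] 61.1667
scene 19 [ 0.511 -0.057  0.017] r 0.027
scene 36 [0.379 0.153 0.017] r 0.258
scene 19 [0.451 0.137 0.017] r 0.207
scene 17 [0.444 0.205 0.017] r 0.273
scene 27 [0.464 0.209 0.017] r 0.27
scene 16 [0.412 0.257 0.017] r 0.333
scene 71 [0.439 0.258 0.017] r 0.325
scene 24 [0.512 0.195 0.017] r 0.248
scene 23 [0.498 0.351 0.017] r 0.404
side 19 [ 0.512 -0.06   0.017] r 0.027
side 34 [0.495 0.354 0.017] r 0.407
[ 2.39 23.49  0.5 ]
0 tilt nan lip-tcp [0.01  0.017 0.022] minz -0.018 mouth dir [0. 0. 1.]
20 tilt 15.0 lip-tcp [ 0.043 -0.049  
[... 255 characters left out ...]
3 -0.039] minz -0.045 mouth dir [-0.34 -0.77  0.53]
100 tilt 70.0 lip-tcp [ 0.008 -0.056 -0.055] minz -0.055 mouth dir [-0.51 -0.79  0.34]
120 tilt 81.0 lip-tcp [-0.    -0.045 -0.068] minz -0.068 mouth dir [-0.68 -0.71  0.15]
140 tilt 90.0 lip-tcp [-0.006 -0.03  -0.078] minz -0.078 mouth dir [-0.83 -0.56 -0.  ]
160 tilt 96.0 lip-tcp [-0.009 -0.016 -0.084] minz -0.084 mouth dir [-0.94 -0.34 -0.1 ]
180 tilt 98.0 lip-tcp [-0.011 -0.001 -0.086] minz -0.086 mouth dir [-0.99 -0.09 -0.13]pour.py:11: RuntimeWarning: invalid value encountered in arccos
  print(d,'tilt',np.degrees(np.arccos(up[2])).round(0),'lip-tcp',L[k].round(3),'minz',min(L[:,2].min(),B[:,2].min()).round(3),'mouth dir',up.round(2))
```

```bash
python3 -m inch '{"linear":[[-1.5,0,1.3],[-3,0.5,2.6],[-3.8,1.5,3.4],[-3.7,3.5,3.5],[-3.6,5.5,3.6],[-3.5,7.5,3.7],[-3.4,9.5,3.8],[-3.2,11.5,3.9],[-3,13.5,4],[-2.8,15.5,4.2],[-2.6,17.5,4.3],[-2.5,19.5,4.4],[-2.4,21.5,4.5],[-2.3,23,4.6],[-2.3,23.5,4.6],[-2.3,23.5,4.6],[-2.3,23.5,4.6]],"roll":[0,0,0,0,0,0,0,0,0,0,0,0,0,0,0,0,0],"grip":[1,1,1,1,1,1,1,1,1,1,1,1,1,1,1,1,1]}'; python3 st.py
python3 - <<'E'
from brass import *
print(to([.572,-.0165,.155]),to([.575,-.042,.155]),tool(r.get_state()).round(3))
E
```

```text
clock: 62.68
ee_pos: [0.5721, -0.0159, 0.0899]
eef_rot: [-0.019, 0.91, 0.039, 0.413]
ft_force: [0.0, -0.5, -1.2]
opening: 0.107
grip_force: 30.0
tilt 0.851 z [ 0.75   0.067 -0.658] y [ 0.087 -0.996 -0.002] q [-0.514  0.261  2.407  2.105  0.519 -1.021] p [ 0.572 -0.016  0.09 ] 62.6833
[ 4.89  0.05 -4.29] [ 4.94  2.62 -4.24] [[ 0.656  0.087  0.75 ]
 [ 0.056 -0.996  0.067]
 [ 0.753 -0.002 -0.658]]
```

```bash
python3 -m inch '{"linear":[[0.9,0,-0.9],[1.8,0,-1.8],[2.7,0,-2.7],[3.6,0,-3.6],[4.3,0,-4.4],[4.6,0,-4.7],[4.6,0,-4.7],[4.6,0,-4.7],[4.6,0,-4.7],[4.6,0,-4.7],[4.6,0,-4.7],[4.6,0,-4.7],[4.6,0,-4.7],[4.6,0,-4.7],[4.6,0,-4.7],[4.6,0,-4.7],[4.6,0,-4.7],[4.6,0.2,-4.7],[4.6,0.5,-4.7],[4.6,0.8,-4.7]],"roll":[0.12,0.24,0.36,0.48,0.6,0.72,0.84,0.96,1.08,1.2,1.32,1.44,1.56,1.68,1.8,1.92,2.04,2.16,2.28,2.4],"grip":[1,1,1,1,1,1,1,1,1,1,1,1,1,1,1,1,1,1,1,1]}'; python3 st.py
python3 - <<'E'
from brass import *
brass('d'); print(to([.570,-.044,.155]),tool(r.get_state()).round(3))
E
```

```text
clock: 64.35
ee_pos: [0.5676, -0.0223, 0.1559]
eef_rot: [0.388, -0.396, 0.82, -0.145]
ft_force: [0.4, 0.6, -1.2]
opening: 0.108
grip_force: 30.0
tilt 0.851 z [ 0.75   0.069 -0.657] y [-0.537  0.645 -0.545] q [-0.545  0.067  2.346  1.602  0.465  1.846] p [ 0.568 -0.022  0.156] 64.35
scene 8 [ 0.369 -0.208  0.017] r 0.229
scene 6 [ 0.362 -0.151  0.017] r 0.201
scene 22 [ 0.409 -0.153  0.017] r 0.164
scene 7 [ 0.426 -0.007  0.017] r 0.12
scene 17 [ 0.512 -0.056  0.017] r 0.026
scene 20 [0.451 0.014 0.017] r 0.109
scene 23 [0.498 0.351 0.017] r 0.404
side 16 [ 0.535 -0.112  0.017] r 0.061
side 14 [ 0.512 -0.057  0.017] r 0.026
side 35 [0.495 0.354 0.017] r 0.407
[ 1.57 -1.4   0.09] [[-0.384 -0.538  0.751]
 [-0.764  0.641  0.068]
 [-0.518 -0.548 -0.657]]
```

```bash
python3 -m inch '{"linear":[[0.2,-0.2,0],[0.5,-0.5,0],[0.8,-0.7,0],[1.1,-1,0],[1.4,-1.2,0],[1.6,-1.4,0],[1.6,-1.4,0],[1.6,-1.4,0],[1.6,-1.4,0],[1.6,-1.4,0]],"roll":[0.12,0.24,0.36,0.48,0.6,0.72,0.74,0.74,0.74,0.74],"grip":[1,1,1,1,1,1,1,1,1,1]}'; python3 st.py
python3 - <<'E'
from brass import *
brass('e'); print(to([.569,-.015,.155]),tool(r.get_state()).round(3))
E
```

```text
clock: 65.28
ee_pos: [0.5696, -0.0453, 0.156]
eef_rot: [0.414, -0.076, 0.907, 0.002]
ft_force: [-0.9, 0.1, -0.2]
opening: 0.103
grip_force: 30.0
tilt 0.852 z [ 0.751  0.067 -0.657] y [-0.14   0.988 -0.06 ] q [-0.608  0.079  2.333  1.557  0.505  2.576] p [ 0.57  -0.045  0.156] 65.2833
scene 7 [ 0.371 -0.23   0.017] r 0.244
scene 7 [ 0.364 -0.176  0.017] r 0.213
scene 13 [ 0.458 -0.109  0.017] r 0.098
scene 27 [ 0.445 -0.007  0.017] r 0.102
scene 19 [ 0.511 -0.057  0.017] r 0.027
scene 22 [0.498 0.351 0.017] r 0.404
side 26 [ 0.512 -0.063  0.017] r 0.028
side 34 [0.495 0.354 0.017] r 0.407
[-0.29  3.04  0.22] [[-0.645 -0.139  0.751]
 [-0.135  0.989  0.066]
 [-0.752 -0.059 -0.657]]
```

```bash
python3 -m inch '{"linear":[[-1,0.5,-0.9],[-2.2,1.5,-2],[-3.7,3,-3.3],[-3.7,4.5,-3.3],[-3.7,6.5,-3.3],[-3.7,8.5,-3.3],[-3.7,8.5,-3.3]],"roll":[0,0,0,0,0,0,0],"grip":[1,1,1,1,1,1,1]}'; python3 st.py
python3 - <<'E'
from brass import *
brass('f')
im,s=snap('wrist','w18'); a=cv2.imread('pics/b_f_scene.png'); b=cv2.imread('pics/b_f_side.png')
cv2.imwrite('pics/v18.png',np.hstack([cv2.resize(b[150:230,230:330],(400,320),interpolation=2),cv2.resize(a[120:220,190:310],(384,320),interpolation=2)]))
E
```

```text
clock: 65.97
ee_pos: [0.5557, 0.0445, 0.2002]
eef_rot: [0.414, -0.077, 0.907, 0.004]
ft_force: [-0.7, 0.3, -1.1]
opening: 0.106
grip_force: 30.0
tilt 0.852 z [ 0.751  0.07  -0.657] y [-0.142  0.988 -0.057] q [-0.339 -0.068  2.315  1.312  0.333  3.045] p [0.556 0.044 0.2  ] 65.9667
scene 19 [ 0.358 -0.106  0.017] r 0.187
scene 4 [ 0.435 -0.021  0.017] r 0.106
scene 22 [ 0.512 -0.066  0.017] r 0.029
scene 34 [0.498 0.014 0.017] r 0.076
scene 13 [0.46  0.033 0.017] r 0.115
scene 33 [0.426 0.077 0.017] r 0.17
scene 43 [0.485 0.037 0.017] r 0.102
scene 23 [0.498 0.351 0.017] r 0.404
side 37 [ 0.512 -0.065  0.017] r 0.029
side 35 [0.495 0.354 0.017] r 0.407
```

Run:
```python
from h import *
for n in('scene','side'):
  for t in('b','f'):
    im=cv2.imread(f'pics/b_{t}_{n}.png'); h=cv2.cvtColor(im,cv2.COLOR_BGR2HSV); m=cv2.inRange(h,(8,120,60),(28,255,255)); C=cam(n)
    u,v=proj([.512,-.06,.017],C).astype(int); w=m[v-7:v+8,u-8:u+9]; print(n,t,u,v,(w>0).sum()); print('\n'.join(''.join('#' if x else '.' for x in rr) for rr in w))
print(to([.533,.216,.20]))
```

```text
scene b 255 174 19
.................
.................
.................
.................
.................
.................
.........##......
........####.....
........####.....
........####.....
........###......
.........##......
.................
.................
.................
scene f 255 174 22
.................
.................
.................
.................
.......##........
......####.......
.....#####.......
.....#####.......
......###........
........#........
........#........
.........#.......
.................
.................
.................
side b 287 200 16
.................
.................
.................
.................
.................
.................
........####.....
.......#####.....
........####.....
........##.......
........#........
.................
.................
.................
.................
side f 287 200 37
.................
.................
.................
........###......
.......######....
.......######....
.......######....
.......#####.....
.......#####.....
.......####......
.......##........
.................
.................
.................
.................
[-0.73 17.66 -0.61]
```

Two spacers are now in the dish. I turn cup B back upright.

```bash
python3 -m inch '{"linear":[[0,0,0],[0,0,0],[0,0,0],[0,0,0],[0,0,0],[0,0,0],[0,0,0],[0,0,0],[0,0,0],[0,0,0],[0,0,0],[0,0,0],[0,0,0],[0,0,0],[0,0,0],[0,0,0],[0,0,0],[0,0,0],[0,0,0],[0,0,0]],"roll":[-0.12,-0.24,-0.36,-0.48,-0.6,-0.72,-0.84,-0.96,-1.08,-1.2,-1.32,-1.44,-1.56,-1.68,-1.8,-1.92,-2.04,-2.16,-2.28,-2.4],"grip":[1,1,1,1,1,1,1,1,1,1,1,1,1,1,1,1,1,1,1,1]}' >/dev/null
python3 -m inch '{"linear":[[0,0,0],[0,0,0],[0,0,0],[0,0,0],[0,0,0],[0,0,0],[0,0,0],[0,0,0],[0,0,0]],"roll":[-0.12,-0.24,-0.36,-0.48,-0.6,-0.66,-0.66,-0.66,-0.66],"grip":[1,1,1,1,1,1,1,1,1]}' ; python3 st.py
python3 - <<'E'
from h import *
print(to([.56,.045,.09]),to([.534,.216,.085]),to([.534,.216,.019]),tool(r.get_state()).round(3))
E
```

```text
clock: 68.53
ee_pos: [0.5574, 0.0399, 0.2007]
eef_rot: [-0.019, 0.909, 0.036, 0.414]
ft_force: [0.1, -0.2, -0.8]
opening: 0.102
grip_force: 30.0
tilt 0.853 z [ 0.751  0.065 -0.657] y [ 0.081 -0.997 -0.005] q [-0.346 -0.066  2.312  1.311  0.333 -0.014] p [0.557 0.04  0.201] 68.5333
[-8.15 -0.43  7.49] [ -9.39 -17.68   6.98] [-14.37 -17.65  11.31] [[ 0.655  0.081  0.751]
 [ 0.049 -0.997  0.065]
 [ 0.754 -0.005 -0.657]]
```

```bash
python3 -m inch '{"linear":[[-2.5,0,2.3],[-5,-0.2,4.6],[-7.5,-0.3,6.9],[-8.2,-1.5,7.5],[-8.3,-4,7.4],[-8.4,-6.5,7.3],[-8.6,-9,7.3],[-8.8,-11.5,7.2],[-9,-14,7.1],[-9.2,-16,7],[-9.4,-17.7,7],[-9.4,-17.7,7],[-9.4,-17.7,7]],"roll":[0,0,0,0,0,0,0,0,0,0,0,0,0],"grip":[1,1,1,1,1,1,1,1,1,1,1,1,1]}' ; python3 st.py
python3 - <<'E'
from h import *
print(to([.534,.216,.085]),to([.534,.216,.019]))
E
```

```text
clock: 69.62
ee_pos: [0.5324, 0.2193, 0.0836]
eef_rot: [-0.02, 0.91, 0.037, 0.413]
ft_force: [-0.0, 0.9, -0.3]
opening: 0.107
grip_force: 30.0
tilt 0.851 z [ 0.75   0.067 -0.658] y [ 0.085 -0.996 -0.005] q [ 0.297  0.307  2.359  3.556  0.396 -1.812] p [0.532 0.219 0.084] 69.6167
[0.19 0.34 0.  ] [-4.78  0.38  4.34]
```

```bash
python3 -m inch '{"linear":[[-1.5,0.2,1.4],[-3,0.3,2.8],[-4.1,0.4,3.7],[-4.6,0.4,4.2],[-4.7,0.4,4.3],[-4.7,0.4,4.3],[-4.7,0.4,4.3],[-4.7,0.4,4.3],[-4.7,0.4,4.3],[-4.7,0.4,4.3],[-4.7,0.4,4.3],[-4.7,0.4,4.3]],"roll":[0,0,0,0,0,0,0,0,0,0,0,0],"grip":[1,1,1,1,1,1,0.7,0.6,0.5,0.5,0.5,0.5]}'
python3 -m inch '{"linear":[[0,0,0],[1.5,0,-1.4],[3.5,0,-3.1],[4.7,0,-4.3],[3.5,-3,-6],[2,-6,-7.5],[0.5,-9,-9],[0,-12,-9.4],[0,-14.1,-9.4],[0,-14.1,-9.4],[0,-14.1,-9.4]],"roll":[0,0,0,0,0,0,0,0,0,0,0],"grip":[0.4,0.4,0.4,0.4,0.4,0.4,0.4,0.4,0.4,0.4,0.4]}' ; python3 st.py
python3 - <<'E'
from h import *
print(to([.454,.352,.08]),to([.454,.352,.018]),tool(r.get_state()).round(3))
E
```

```text
clock: 70.62
ee_pos: [0.5355, 0.2133, 0.0213]
eef_rot: [-0.019, 0.909, 0.037, 0.414]
ft_force: [-0.6, -0.1, -0.1]
opening: 0.473
grip_force: 0.0
clock: 71.53
ee_pos: [0.4523, 0.3493, 0.0832]
eef_rot: [-0.02, 0.909, 0.038, 0.414]
ft_force: [-0.6, -1.0, -0.2]
opening: 0.598
grip_force: 0.0
tilt 0.853 z [ 0.752  0.068 -0.656] y [ 0.086 -0.996 -0.005] q [ 0.767  0.361  2.25   4.357  0.528 -2.245] p [0.452 0.349 0.083] 71.5333
[-0.12 -0.25  0.36] [-4.8  -0.22  4.43] [[ 0.654  0.086  0.752]
 [ 0.053 -0.996  0.068]
 [ 0.755 -0.005 -0.656]]
```

```bash
python3 -m inch '{"linear":[[-1.5,0,1.4],[-3,-0.1,2.8],[-4.3,-0.2,4],[-4.7,-0.2,4.4],[-4.7,-0.2,4.4],[-4.7,-0.2,4.4],[-4.7,-0.2,4.4],[-4.7,-0.2,4.4],[-4.7,-0.2,4.4],[-4.7,-0.2,4.4],[-4.7,-0.2,4.4],[-4.7,-0.2,4.4],[-4.7,-0.2,4.4],[-4.7,-0.2,4.4],[-4.7,-0.2,4.4]],"roll":[0,0,0,0,0,0,0,0,0,0,0,0,0,0,0],"grip":[0.4,0.4,0.4,0.4,0.4,1,1,1,1,1,1,1,1,1,1]}'; python3 st.py
python3 - <<'E'
from h import *
print(to([.454,.352,.085]),to([.46,.18,.09]),to([.567,-.0165,.09]),to([.567,-.0165,.155]),tool(r.get_state()).round(3))
E
```

```text
clock: 72.78
ee_pos: [0.4551, 0.3501, 0.019]
eef_rot: [-0.019, 0.909, 0.037, 0.414]
ft_force: [-1.5, 0.3, 2.5]
opening: 0.104
grip_force: 30.0
tilt 0.853 z [ 0.752  0.066 -0.656] y [ 0.084 -0.996 -0.004] q [ 0.765  0.534  2.273  4.09   0.622 -1.927] p [0.455 0.35  0.019] 72.7833
[ 4.92 -0.22 -4.4 ] [ 4.79 16.97 -5.41] [10.76 37.44  1.34] [15.67 37.42 -2.93] [[ 0.654  0.084  0.752]
 [ 0.052 -0.996  0.066]
 [ 0.755 -0.004 -0.656]]
```

```bash
python3 -m inch '{"linear":[[0.7,1,-0.7],[1.8,2.5,-1.8],[3.2,4,-3.2],[4.6,5.5,-4.6],[4.9,7.5,-5.1],[4.8,10,-5.2],[4.6,12.5,-5.4],[4.5,15,-5.6],[4.4,17.4,-5.7],[5,20,-5.2],[6.1,22.7,-3.8],[7.3,25.3,-2.5],[8.5,28,-1.2],[9.4,30.6,-0.2],[10.2,33.2,0.8],[10.7,35.8,1.3],[10.8,37.4,1.4],[10.8,37.4,1.4],[10.8,37.4,1.4],[10.8,37.4,1.4]],"roll":[0,0,0,0,0,0,0,0,0,0,0,0,0,0,0,0,0,0,0,0],"grip":[1,1,1,1,1,1,1,1,1,1,1,1,1,1,1,1,1,1,1,1]}'; python3 st.py
python3 - <<'E'
from h import *
print(to([.567,-.0165,.09]),to([.567,-.0165,.155]),tool(r.get_state()).round(3))
E
```

```text
clock: 74.45
ee_pos: [0.5666, -0.0153, 0.089]
eef_rot: [-0.019, 0.91, 0.037, 0.413]
ft_force: [-1.1, -0.9, -1.1]
opening: 0.105
grip_force: 30.0
tilt 0.851 z [ 0.75   0.066 -0.658] y [ 0.084 -0.996 -0.005] q [-0.522  0.258  2.422  2.114  0.528 -1.034] p [ 0.567 -0.015  0.089] 74.45
[ 0.1   0.12 -0.05] [ 5.    0.09 -4.32] [[ 0.656  0.084  0.75 ]
 [ 0.052 -0.996  0.066]
 [ 0.753 -0.005 -0.658]]
```

```bash
python3 -m inch '{"linear":[[0.9,0,-0.7],[1.8,0,-1.4],[2.8,0,-2.1],[3.8,-0.1,-2.8],[4.8,-0.2,-3.4],[5.4,-0.3,-3.8],[5.4,-0.3,-3.8],[5.4,-0.3,-3.8],[5.4,-0.3,-3.8],[5.4,-0.3,-3.8],[5.4,-0.3,-3.8],[5.4,-0.3,-3.8],[5.4,-0.3,-3.8],[5.4,-0.3,-3.8],[5.4,-0.3,-3.8],[5.4,-0.3,-3.8],[5.4,-0.3,-3.8],[5.4,-0.1,-3.8],[5.4,0.2,-3.8],[5.4,0.5,-3.8]],"roll":[0.12,0.24,0.36,0.48,0.6,0.72,0.84,0.96,1.08,1.2,1.32,1.44,1.56,1.68,1.8,1.92,2.04,2.16,2.28,2.4],"grip":[1,1,1,1,1,1,1,1,1,1,1,1,1,1,1,1,1,1,1,1]}'>/dev/null; python3 st.py
python3 -m inch '{"linear":[[0.2,-0.2,0],[0.5,-0.5,0],[0.8,-0.7,0],[1.1,-1,0],[1.4,-1.2,0],[1.6,-1.4,0],[1.6,-1.4,0],[1.6,-1.4,0],[1.6,-1.4,0],[1.6,-1.4,0]],"roll":[0.12,0.24,0.36,0.48,0.6,0.72,0.74,0.74,0.74,0.74],"grip":[1,1,1,1,1,1,1,1,1,1]}'>/dev/null; python3 st.py
python3 -m inch '{"linear":[[-1,0.5,-0.9],[-2.2,1.5,-2],[-3,3,-2.7],[-3,4.5,-2.7],[-3,6.5,-2.7],[-3,7.5,-2.7],[-3,7.5,-2.7]],"roll":[0,0,0,0,0,0,0],"grip":[1,1,1,1,1,1,1]}'; python3 st.py
python3 - <<'E'
from brass import *
brass('g')
for n in('scene','side'):
    im=cv2.imread(f'pics/b_g_{n}.png'); h=cv2.cvtColor(im,cv2.COLOR_BGR2HSV); m=cv2.inRange(h,(8,120,60),(28,255,255)); C=cam(n)
    u,v=proj([.53,-.055,.017],C).astype(int); w=m[v-10:v+11,u-16:u+17]; print(n,u,v,(w>0).sum()); print('\n'.join(''.join('#' if x else '.' for x in rr) for rr in w))
E
```

```text
tilt 0.852 z [ 0.751  0.069 -0.657] y [-0.532  0.653 -0.539] q [-0.521  0.08   2.336  1.63   0.449  1.847] p [ 0.574 -0.018  0.155] 76.1167
tilt 0.852 z [ 0.751  0.067 -0.657] y [-0.132  0.99  -0.05 ] q [-0.584  0.092  2.324  1.583  0.489  2.58 ] p [ 0.576 -0.041  0.154] 76.95
clock: 77.53
ee_pos: [0.5643, 0.0369, 0.1908]
eef_rot: [0.414, -0.071, 0.907, 0.006]
ft_force: [1.0, 0.1, -1.1]
opening: 0.106
grip_force: 30.0
tilt 0.852 z [ 0.751  0.069 -0.657] y [-0.134  0.99  -0.049] q [-0.353 -0.03   2.313  1.413  0.335  2.941] p [0.564 0.037 0.191] 77.5333
scene 17 [ 0.381 -0.106  0.017] r 0.166
scene 17 [ 0.448 -0.031  0.017] r 0.091
scene 23 [ 0.528 -0.067  0.017] r 0.018
scene 14 [0.469 0.026 0.017] r 0.103
scene 43 [0.494 0.029 0.017] r 0.091
scene 29 [0.435 0.071 0.017] r 0.16
scene 58 [0.46  0.08  0.017] r 0.153
side 19 [ 0.53  -0.071  0.017] r 0.021
side 34 [ 0.511 -0.065  0.017] r 0.03
scene 251 178 23
.................................
.................................
.................................
.................................
.................................
..........
[... 563 characters left out ...]
....................
.................................
.................................
.................................
.................................
.................##..............
...............####.....##.......
...............#####...#####.....
...............####...######.....
................##....######.....
................##....######.....
......................#####......
.......................###.......
.......................#.........
.................................
.................................
.................................
.................................
.................................
.................................
.................................
```

The third spacer is in the dish too: the side view shows one at (0.53, −0.071) and the pair at (0.511, −0.065). I turn cup C upright and stand it on free bench.

```bash
python3 -m inch '{"linear":[[0,0,0],[0,0,0],[0,0,0],[0,0,0],[0,0,0],[0,0,0],[0,0,0],[0,0,0],[0,0,0],[0,0,0],[0,0,0],[0,0,0],[0,0,0],[0,0,0],[0,0,0],[0,0,0],[0,0,0],[0,0,0],[0,0,0],[0,0,0]],"roll":[-0.12,-0.24,-0.36,-0.48,-0.6,-0.72,-0.84,-0.96,-1.08,-1.2,-1.32,-1.44,-1.56,-1.68,-1.8,-1.92,-2.04,-2.16,-2.28,-2.4],"grip":[1,1,1,1,1,1,1,1,1,1,1,1,1,1,1,1,1,1,1,1]}' >/dev/null
python3 -m inch '{"linear":[[0,0,0],[0,0,0],[0,0,0],[0,0,0],[0,0,0],[0,0,0],[0,0,0],[0,0,0],[0,0,0]],"roll":[-0.12,-0.24,-0.36,-0.48,-0.6,-0.67,-0.67,-0.67,-0.67],"grip":[1,1,1,1,1,1,1,1,1]}' ; python3 st.py
python3 - <<'E'
from brass import *
brass('h');print(to([.529,.081,.085]),to([.529,.081,.02]),tool(r.get_state()).round(3))
E
```

```text
clock: 80.05
ee_pos: [0.5655, 0.0335, 0.1911]
eef_rot: [-0.02, 0.909, 0.035, 0.414]
ft_force: [-0.2, -0.5, 0.1]
opening: 0.103
grip_force: 30.0
tilt 0.853 z [ 0.751  0.065 -0.657] y [ 0.08  -0.997 -0.007] q [-0.359 -0.028  2.311  1.412  0.335 -0.126] p [0.566 0.033 0.191] 80.05
scene 13 [ 0.447 -0.034  0.017] r 0.091
scene 21 [ 0.469 -0.018  0.017] r 0.076
scene 14 [0.471 0.023 0.017] r 0.1
scene 41 [0.497 0.026 0.017] r 0.088
scene 15 [0.437 0.075 0.017] r 0.161
side 23 [ 0.53  -0.071  0.017] r 0.021
side 34 [ 0.511 -0.066  0.017] r 0.03
[-10.17  -4.93   4.54] [-15.07  -4.89   8.8 ] [[ 0.655  0.081  0.751]
 [ 0.048 -0.997  0.065]
 [ 0.754 -0.007 -0.657]]
```

```bash
python3 -m inch '{"linear":[[-2,-1,0.9],[-4,-2,1.8],[-6,-3,2.7],[-8,-4,3.6],[-10.1,-4.9,4.5],[-10.1,-4.9,4.5],[-11.6,-4.9,5.8],[-13,-4.9,7],[-14.3,-4.9,8.1],[-14.8,-4.9,8.6],[-15,-4.9,8.8],[-15,-4.9,8.8],[-15,-4.9,8.8],[-15,-4.9,8.8]],"roll":[0,0,0,0,0,0,0,0,0,0,0,0,0,0],"grip":[1,1,1,1,1,1,1,1,1,1,1,1,1,1]}' ; python3 st.py
python3 - <<'E'
from h import *
print(to([.529,.081,.018]),to([.45,-.329,.12]))
E
```

```text
clock: 81.32
ee_pos: [0.5296, 0.0812, 0.0212]
eef_rot: [-0.02, 0.909, 0.036, 0.414]
ft_force: [-0.1, 0.9, -1.5]
opening: 0.106
grip_force: 30.0
tilt 0.854 z [ 0.752  0.066 -0.656] y [ 0.082 -0.997 -0.005] q [-0.219  0.497  2.55   2.807  0.765 -1.522] p [0.53  0.081 0.021] 81.3167
[-0.28  0.01  0.16] [  0.2   40.17 -15.16]
```

```bash
python3 -m inch '{"linear":[[-0.1,0,0.1],[-0.15,0,0.13],[-0.15,0,0.13],[-0.15,0,0.13],[-0.15,0,0.13],[-0.15,0,0.13],[-0.15,0,0.13],[-0.15,0,0.13],[1.5,0,-1.4],[4,0,-3.6],[6,0,-5.4],[7.5,0,-6.6]],"roll":[0,0,0,0,0,0,0,0,0,0,0,0],"grip":[1,0.7,0.6,0.6,0.6,0.6,0.6,0.6,0.6,0.6,0.6,0.6]}' 
python3 -m inch '{"linear":[[-0.6,3.4,-0.7],[-1.2,6.7,-1.4],[-1.8,10,-2.1],[-2.4,13.4,-2.8],[-3,16.7,-3.5],[-3.6,20,-4.2],[-4.2,23.4,-4.9],[-4.8,26.7,-5.6],[-5.4,30,-6.3],[-6,33.4,-7],[-6.6,36.7,-7.7],[-7.2,40.1,-8.5],[-7.2,40.1,-8.5],[-7.2,40.1,-8.5]],"roll":[0,0,0,0,0,0,0,0,0,0,0,0,0,0],"grip":[0.6,0.6,0.6,0.6,0.6,0.6,0.6,0.6,0.6,0.6,0.6,0.6,0.6,0.6]}' ; python3 st.py
python3 - <<'E'
from brass import *
brass('i'); print(to([.45,-.329,.08]),to([.45,-.329,.0225]),tool(r.get_state()).round(3))
# dish/collar centre from side and scene: bright-rim ellipse of collar & dark interior
for n in('scene','side'):
    im=cv2.imread(f'pics/b_i_{n}.png'); C=cam(n); u,v=proj([.537,-.0515,.032],C).astype(int)
    g=cv2.cvtColor(im,cv2.COLOR_BGR2GRAY); m=np.zeros_like(g); m[v-30:v+30,u-35:u+35]=(g[v-30:v+30,u-35:u+35]<45)*255
    c=max(cv2.findContours(m,0,1)[0],key=cv2.contourArea); e=cv2.fitEllipse(cv2.convexHull(c)); print(n,e,cv2.contourArea(c),onplane(e[0],C,.032).round(4),proj([.537,-.0515,.032],C))
a=cv2.imread('pics/b_i_scene.png'); b=cv2.imread('pics/b_i_side.png')
cv2.imwrite('pics/v19.png',np.vstack([np.hstack([b[110:310,170:370],a[100:300,170:370]])]).repeat(2,0).repeat(2,1)[:600,:800])
E
```

```text
clock: 82.32
ee_pos: [0.5287, 0.0801, 0.1224]
eef_rot: [-0.019, 0.909, 0.036, 0.415]
ft_force: [0.1, 1.3, -0.5]
opening: 0.403
grip_force: 0.0
clock: 83.48
ee_pos: [0.4503, -0.3303, 0.1195]
eef_rot: [-0.019, 0.909, 0.036, 0.414]
ft_force: [-0.5, 1.4, 0.2]
opening: 0.4
grip_force: 0.0
tilt 0.853 z [ 0.752  0.064 -0.657] y [ 0.08  -0.997 -0.005] q [-1.397  0.306  2.165  1.128  0.981 -0.723] p [ 0.45  -0.33   0.119] 83.4833
scene 55 [ 0.518 -0.064  0.017] r 0.023
side 17 [ 0.53  -0.071  0.017] r 0.021
side 34 [ 0.511 -0.065  0.017] r 0.03
[-3.02  0.26  2.5 ] [-7.35  0.3   6.28] [[ 0.655  0.083  0.751]
 [ 0.049 -0.997  0.068]
 [ 0.754 -0.008 -0.657]]
scene ((249.5865478515625, 180.12271118164062), (25.543981552124023, 29.96078109741211), 89.03005981445312) 554.5 [ 0.5449 -0.0469  0.032 ] [250.68485012 177.80874021]
side ((275.7497863769531, 196.12086486816406), (16.15521812438965, 34.400455474853516), 91.3245849609375) 167.5 [ 0.541  -0.0516  0.032 ] [277.42963705 196.27671768]
```

View pics/v19.png

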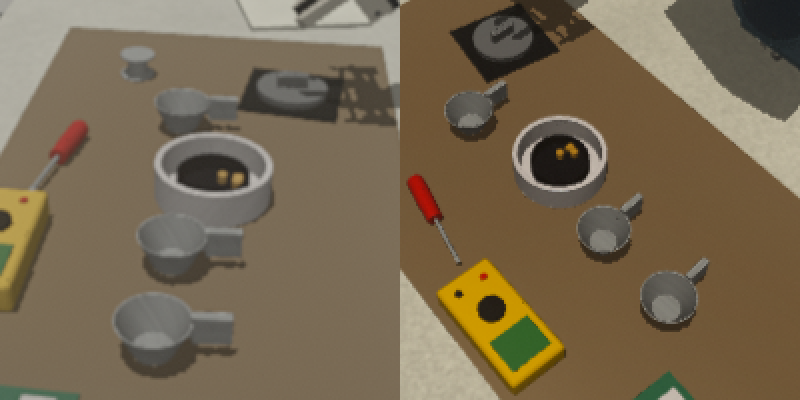

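All three cups stand upright and empty, the three spacers lie in the dish at (560–570,152) in the right half, and the lid is on the mat. I'll refine the collar centre from saved wrist pictures, then grip the lid as before.

Run:
```python
from h import *
from scipy.optimize import least_squares
def fit(name,p,R,guess):
    c=r.calibration('wrist'); T=np.array(c['T_tool_cam']); W=np.eye(4); W[:3,:3]=R; W[:3,3]=p; M=np.linalg.inv(W@T)
    K=np.array([[c['fx'],0,c['cx']],[0,c['fy'],c['cy']],[0,0,1]]); C=(K,M[:3,:3],M[:3,3])
    im=cv2.imread(f'pics/{name}.png'); S=cv2.cvtColor(im,cv2.COLOR_BGR2HSV)[...,1]; P=[]
    for th in np.linspace(0,2*np.pi,120,endpoint=False):   # walk inward until grey begins
        for rad in np.arange(.082,.058,-.0004):
            u,v=proj([guess[0]+rad*np.cos(th),guess[1]+rad*np.sin(th),.046],C).round().astype(int)
            if not(0<=u<512 and 0<=v<230): break
            if S[v,u]<60:
                if rad<.0815: P.append(onplane((u,v),C,.046)[:2])
                break
    P=np.array(P); f=least_squares(lambda x:np.hypot(*(P-x[:2]).T)-x[2],[*guess,.07],loss='soft_l1',f_scale=.001); print(name,len(P),f.x.round(4),np.abs(f.fun).mean().round(4))
q=lambda w,x,y,z:Ro.from_quat([x,y,z,w]).as_matrix()
fit('w2',[.541,-.0536,.1534],q(-.008,.257,.966,0),(.537,-.051))
fit('w3',[.5423,-.0539,.1315],q(-.006,0,1,.002),(.537,-.051))
R=np.array([[.675,.091,.732],[.064,-.996,.064],[.735,.004,-.678]]); fit('w10',[.502,-.059,.252],R,(.537,-.051))
```

```text
w2 83 [ 0.5413 -0.0525  0.0693] 0.0004
w3 77 [ 0.5408 -0.0527  0.0691] 0.0004
w10 29 [ 0.5255 -0.0525  0.0839] 0.0012
```

```bash
python3 -m inch '{"linear":[[-1.5,0.1,1.2],[-3,0.3,2.5],[-4.5,0.3,3.8],[-6,0.3,5.1],[-7,0.3,6],[-7.2,0.3,6.2],[-7.2,0.3,6.2],[-7.2,0.3,6.2],[-7.2,0.3,6.2],[-7.2,0.3,6.2],[-7.2,0.3,6.2],[-7.2,0.3,6.2],[-7.2,0.3,6.2],[-7.2,0.3,6.2],[-7.2,0.3,6.2],[-7.2,0.3,6.2]],"roll":[0,0,0,0,0,0,0,0,0,0,0,0,0,0,0,0],"grip":[0.6,0.6,0.6,0.6,0.6,0.6,0.6,0.6,1,1,1,1,1,1,1,1]}' ; python3 st.py
```

```text
clock: 84.92
ee_pos: [0.4506, -0.3308, 0.0251]
eef_rot: [-0.02, 0.909, 0.036, 0.414]
ft_force: [-3.7, -0.1, 5.7]
opening: 0.103
grip_force: 30.0
tilt 0.853 z [ 0.752  0.066 -0.656] y [ 0.082 -0.997 -0.005] q [-1.397  0.533  2.214  1.321  0.888 -1.047] p [ 0.451 -0.331  0.025] 84.9167
```

```bash
python3 -m inch '{"linear":[[0.7,0,-0.6],[2.2,0,-2],[3.7,0,-3.3],[5.2,0,-4.6],[6.4,0,-5.6],[6.4,0,-5.6]],"roll":[0,0,0,0,0,0],"grip":[1,1,1,1,1,1]}' ; python3 st.py
python3 - <<'E'
from h import *
print(to([.5455,-.0526,.11]),to([.5455,-.0526,.046]),tool(r.get_state()).round(3))
E
```

```text
clock: 85.42
ee_pos: [0.4508, -0.3323, 0.1121]
eef_rot: [-0.018, 0.909, 0.037, 0.414]
ft_force: [0.6, -0.6, 0.2]
opening: 0.106
grip_force: 30.0
tilt 0.854 z [ 0.752  0.063 -0.656] y [ 0.082 -0.997 -0.001] q [-1.397  0.325  2.167  1.143  0.972 -0.752] p [ 0.451 -0.332  0.112] 85.4167
[  7.53 -27.1    9.02] [  2.7  -27.09  13.22] [[ 0.654  0.082  0.752]
 [ 0.053 -0.997  0.063]
 [ 0.755 -0.001 -0.656]]
```

```bash
python3 -m inch '{"linear":[[0.75,-2.7,0.9],[1.5,-5.4,1.8],[2.2,-8.1,2.7],[3,-10.8,3.6],[3.7,-13.5,4.5],[4.5,-16.3,5.4],[5.2,-19,6.3],[6,-21.7,7.2],[6.8,-24.4,8.1],[7.5,-27.1,9],[7.5,-27.1,9],[7.5,-27.1,9],[7.5,-27.1,9]],"roll":[0,0,0,0,0,0,0,0,0,0,0,0,0],"grip":[1,1,1,1,1,1,1,1,1,1,1,1,1]}' ; python3 st.py
python3 - <<'E'
from h import *
print(to([.5455,-.0526,.11]),to([.5455,-.0526,.056]),to([.5455,-.0526,.046]),tool(r.get_state()).round(3))
# lid edge check from wrist
im,s=snap('wrist','w20'); snap('side','s20'); snap('scene','sc20')
E
```

```text
clock: 86.5
ee_pos: [0.5445, -0.0513, 0.108]
eef_rot: [-0.02, 0.91, 0.037, 0.413]
ft_force: [0.5, -1.2, -1.0]
opening: 0.104
grip_force: 30.0
tilt 0.851 z [ 0.75   0.066 -0.658] y [ 0.083 -0.997 -0.006] q [-0.681  0.178  2.437  1.826  0.573 -0.861] p [ 0.544 -0.051  0.108] 86.5
[ 0.21  0.14 -0.06] [-3.85  0.17  3.49] [-4.61  0.18  4.15] [[ 0.656  0.083  0.75 ]
 [ 0.051 -0.997  0.066]
 [ 0.753 -0.006 -0.658]]
```

```bash
python3 -m inch '{"linear":[[-0.9,0.1,0.8],[-1.8,0.2,1.7],[-2.8,0.2,2.6],[-3.6,0.2,3.3],[-4,0.2,3.6],[-4.3,0.2,3.9],[-4.5,0.2,4.1],[-4.5,0.2,4.1],[-4.5,0.2,4.1]],"roll":[0,0,0,0,0,0,0,0,0],"grip":[1,1,1,1,1,1,1,1,1]}' ; python3 st.py
python3 - <<'E'
from h import *
print(to([.5455,-.0526,.046]))
s=r.get_state();print(s['moment'])
E
```

```text
clock: 87.4
ee_pos: [0.5463, -0.0537, 0.0479]
eef_rot: [-0.019, 0.909, 0.036, 0.414]
ft_force: [-0.3, -0.1, -1.0]
opening: 0.103
grip_force: 30.0
tilt 0.853 z [ 0.752  0.065 -0.656] y [ 0.081 -0.997 -0.006] q [-0.684  0.393  2.482  2.158  0.682 -1.268] p [ 0.546 -0.054  0.048] 87.4
[-0.19 -0.11  0.07]
[ 0.00395242  0.49556802 -0.01836657]
```

```bash
python3 -m inch '{"linear":[[-0.1,-0.05,0.04],[-0.2,-0.1,0.08],[-0.2,-0.1,0.08],[-0.2,-0.1,0.08],[-0.2,-0.1,0.08],[-0.2,-0.1,0.08],[-0.2,-0.1,0.08],[-0.2,-0.1,0.08]],"roll":[0,0,0,0,0,0,0,0],"grip":[1,1,1,0.85,0.75,0.7,0.7,0.7]}' ; python3 st.py
python3 -m inch '{"linear":[[0.7,0,-0.7],[2.5,0,-2.3],[5,0,-4.5],[7.5,0,-6.7],[9.5,0,-9],[9.5,0,-12],[9.5,0,-15],[9.5,0,-15],[9.5,0,-15]],"roll":[0,0,0,0,0,0,0,0,0],"grip":[0.7,0.7,0.7,0.7,0.7,0.7,0.7,0.7,0.7]}' ; python3 st.py
python3 - <<'E'
from brass import *
brass('z')
im,s=snap('wrist','w21'); C=cam('wrist',s); print(proj([.541,-.0526,.053],C))
ims={n:cv2.imread(f'pics/b_z_{n}.png') for n in('scene','side')}
for n,i in list(ims.items())+[('wrist',im)]:
    c=cam(n,s); o=[.541,-.0526]
    P=lambda rad,z:np.array([proj([o[0]+rad*np.cos(t),o[1]+rad*np.sin(t),z],c) for t in np.linspace(0,6.28,60)]).astype(np.float32)
    g=cv2.cvtColor(i,cv2.COLOR_BGR2GRAY); sv=lambda rad,z:np.array([int(g[int(v),int(u)]) if 0<=u<512 and 0<=v<384 else -1 for u,v in P(rad,z)])
    print(n,'lid mid',np.median(sv(.035,.035)),'edge',np.median(sv(.048,.035)),'gap',np.median(sv(.056,.035)),'collar',np.median(sv(.066,.046)))
E
```

```text
clock: 88.07
ee_pos: [0.5455, -0.052, 0.0458]
eef_rot: [-0.02, 0.909, 0.036, 0.414]
ft_force: [0.5, -0.2, -0.2]
opening: 0.299
grip_force: 0.0
tilt 0.853 z [ 0.751  0.066 -0.656] y [ 0.083 -0.997 -0.005] q [-0.681  0.4    2.486  2.171  0.688 -1.283] p [ 0.546 -0.052  0.046] 88.0667
clock: 88.82
ee_pos: [0.4945, -0.0579, 0.2186]
eef_rot: [-0.017, 0.909, 0.037, 0.416]
ft_force: [-0.3, -0.7, 0.5]
opening: 0.299
grip_force: 0.0
tilt 0.856 z [ 0.754  0.062 -0.654] y [ 0.082 -0.997 -0.   ] q [-0.851 -0.224  2.376  1.114  0.744 -0.134] p [ 0.495 -0.058  0.219] 88.8167
scene 14 [ 0.373 -0.125  0.017] r 0.18
scene 29 [ 0.396 -0.068  0.017] r 0.142
scene 12 [ 0.365 -0.015  0.017] r 0.176
scene 45 [ 0.39  -0.011  0.017] r 0.153
[257.10255594 257.23681998]
scene lid mid 90.0 edge 91.0 gap 88.5 collar 172.0
side lid mid 109.0 edge 110.0 gap 115.5 collar 163.0
wrist lid mid 144.0 edge 142.0 gap 134.0 collar 176.5
```

Run:
```python
from h import *
a=cv2.imread('pics/b_i_side.png').astype(int); b=np.array(r.snapshot('side')).astype(int); C=cam('side')
for n,p in dict(A=[.60,-.215,.02],B=[.594,.213,.02],Cc=[.59,.085,.02],mat=[.445,-.329,.01],dish=[.541,-.0526,.035]).items():
    u,v=proj(p,C).astype(int); print(n,np.abs(a-b)[v-22:v+23,u-25:u+26].mean().round(1))
# rib: compare today's closed lid with the first picture
s0=cv2.imread('pics/s7.png') if 0 else cv2.imread('pics/s6.png'); g=lambda i:cv2.cvtColor(i.astype(np.uint8),cv2.COLOR_BGR2GRAY)
u,v=proj([.54,-.0526,.046],C).astype(int); t=g(s0)[v-12:v+13,u-18:u+19]; R=cv2.matchTemplate(g(b)[v-20:v+21,u-26:u+27],t,cv2.TM_CCOEFF_NORMED); print(cv2.minMaxLoc(R), 'centre would be (8,8)')
s=r.get_state(); print(s['ft_force'],s['grip_force'],s['clock'])
```

```text
A 1.1
B 0.6
Cc 0.6
mat 12.1
dish 14.0
(-0.21527047455310822, 0.9750089645385742, (2, 1), (8, 8)) centre would be (8,8)
[ 0.05640377 -0.76942845  0.57915917] 0.0 89.0167
```

```bash
python3 -c "
from bench import r
print(r.finish_job())"
```

```text
the job is handed in; nothing more can be done
None
```

I handed the job in at about 89 s: all three spacers are in the dish, the lid is back on it, and the three cups stand upright clear of the holder (A and B near where they started, C between B and the holder). The lid's final fit rests on forces and heights, not a last look, and joint 3 read 0.187–0.189 against its 0.19 limit while I built up the tilt, so I can't rule out a range fault; the judging returned no verdict.

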